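# Load film carriers on the light stage and take the batch exposure

### The arm

A 6-joint arm with a two-finger parallel gripper is mounted at the origin on the work surface. World frame = base frame: x ahead of the robot, y to its left, z up, the work surface at z = 0. Lengths are in m, angles in rad, forces in N, time in s.
With the tool pointing down it reaches from about 0.275 to 1 m from the base axis. Payload 8.4 kg.
Tool frame: the origin (TCP) lies between the finger pads; the fingertips stand 8 mm ahead of it and the grasp point (between the pads) lies 11 mm behind it (r.tips_ahead is the distance from the TCP to the fingertips, in m); z points along the fingers, y is the line along which they close (so a half turn about z gives the same grasp; the last joint's range is limited). The gripper opens to 85 mm and grips with 20 to 120 N. Pads are 22 mm wide; open, the fingers measure 114 mm over their backs; the gripper's body (76 mm by 85 mm) begins 54 mm behind the grasp point. The pads swing forward as they close: fully open they stand 13 mm farther back than shut.
Start: joints at [-1.15, 0.353, 1.633, -0, 1.155, -0.002], TCP at [0.256, -0.57, 0.212] pointing down, gripper open.
Joint ranges: [-2.63, 2.63], [-0.92, 2.1], [0.06, 2.66], [-1.3, 4.44], [0, 2.69], [-3.02, 3.02]. Speed limits (rad/s): [2.22, 2.22, 2.79, 3.14, 3.14, 3.14].

### API

Orientations are given as a unit quaternion [x, y, z, w].
In Python, from station import sensors, cams, job, r gives the robot as it stands.
- The arm moves only by the tool drive_tool, never from a script. Its argument "deltas" is a list of rows, each a list of 7 numbers: the shift along the tool's x, y, z as a fraction of full scale, then the turn, a rotation vector about the tool's x, y, z as a fraction of full scale, then the finger opening in mm, from 0 to 85.4. In form: [[tx, ty, tz, rx, ry, rz, jaw], ...]. A call has 1 to 10 rows; each row shifts and turns the commanded pose from where the row before left it, along the tool's axes as they then stand; what a row does not reach is not made up. Full scale, the value 1, is 15 cm for a shift and 180 degrees for a turn. A row lasts 1/12 s, in which the tool goes at most 41.7 mm and 7.16 degrees, less where a joint would pass 70% of its speed; a pose out of reach is approached as far as the arm can. A call with a number of a shift or a turn outside -1 to 1 is refused whole. A call with a gripper value outside its range is refused whole. The fingers move at their own pace and stop on an object; the grip force is fixed at half the most. Time passes only in rows, so rows that do not move let the fingers close. It gives the time, the measured TCP pose, the force, the opening and the grip force at its end, in the units of the state.
- sensors.state(): the state, without advancing time (a new reading comes with each control period).
- cams.grab_frame(name): name is "side" or "top"; returns (picture, depth): 384x512x3 uint8, red, green, blue; 384x512 float32, m along the optical axis (not along the pixel's ray), 0 where there is no reading.
- cams.camera_model(name): a dict with "fx", "fy", "cx", "cy" (pixels), "position" and "rotation" of the camera in the world. Camera axes: x right, y down, z forward; pixel columns grow to the right and rows downward; lengths in m; the calibration is good to about 2 mm. A picture is of the moment at which its call begins. camera_model takes no time and is no camera call.
- job.close_job(): hands the job in; it is judged then, once.
The state is a dict: "time": time; "joints": joint angles; "joint_velocities": joint speeds; "joint_efforts": joint torques, N m; "eef_pos": TCP position; "ee_rot": TCP orientation; "ft_force": force on the tool from outside, world axes, zero at the start; "ft_torque": the same for the moment, N m; "gripper_width": finger opening in m; "finger_force": force on a finger pad.
Only numpy, scipy, OpenCV 4.12 (cv2) and the standard library are available. Lean on these libraries where they do the work, as an engineer would, in place of code of your own. Each camera call takes 0.05 s, during which the arm holds its last target. There are 200 camera calls.

### The job

Lay every film carrier on the light stage, each flat over a window of its own and centred between the stops so that no edge of the bright window shows, and only then switch the backlight on by throwing its toggle lever fully over, away from the robot. With the light on, trigger the overhead camera: take the code reader, hold it still for three seconds aimed squarely at the middle of the bar code on the standing batch card, its window about 80 mm from the card and not touching it, and lay it flat back on its rubber mat. After that reading, throw the lever fully back to switch the light off; leave the carriers in place and the other things on the table alone.

Things in the scene. Friction and masses are not known exactly. Their poses are not given: they have to be found in the camera images.
- carrier1: a film carrier: flat black plastic bar 120 x 50 x 14 mm (long side along its x axis, z up) with three amber film frames in its top; origin at the centre of its underside; about 90 g; all carriers are alike; may be absent
- carrier2: a film carrier: flat black plastic bar 120 x 50 x 14 mm (long side along its x axis, z up) with three amber film frames in its top; origin at the centre of its underside; about 90 g; all carriers are alike; may be absent
- carrier3: a film carrier: flat black plastic bar 120 x 50 x 14 mm (long side along its x axis, z up) with three amber film frames in its top; origin at the centre of its underside; about 90 g; all carriers are alike; may be absent
- stage: fixed light stage: black housing, grey top plate, 200 (x) x 370 (y) x 30 mm high, origin under its centre. Three white windows 106 (x) x 36 (y) mm, side by side along y. Dark stops 8 mm high: end bars with inner faces 75 mm from the window centres in x; side stops 58 mm from them in y, 6 mm thick, only at 41 to 71 mm from the middle in x (free at the middle, for fingers)
- bay1 (a point): centre of window 1 of the light stage (counted from the lever's side, pitch 116 mm), on the plate's top surface 30 mm above the table; axes as the stage's. Any carrier may lie over any window; a carrier's x axis lies along this x, either way round
- bay2 (a point): centre of window 2 of the light stage (counted from the lever's side, pitch 116 mm), on the plate's top surface 30 mm above the table; axes as the stage's. Any carrier may lie over any window; a carrier's x axis lies along this x, either way round
- bay3 (a point): centre of window 3 of the light stage (counted from the lever's side, pitch 116 mm), on the plate's top surface 30 mm above the table; axes as the stage's. Any carrier may lie over any window; a carrier's x axis lies along this x, either way round
- backlight (a joint): toggle lever on a grey block 70 x 50 x 25 mm on the table at the stage's +y side, moving with the stage: 0 off (leans to the stage's -x, towards the robot), 1.0 rad fully over (leans to its +x). Its axis lies along the stage's y, 22 mm above the table at x = -40, y = +225 mm in the stage's frame; it stays where left; about 1 N at the tip
- backlight_tip (a point): centre of the 26 mm black ball at the lever's end, 70 mm from the lever's axis; the stem is a 10 mm steel rod
- card: the batch card with a bar code, white, 80 x 110 mm, on a fixed dark steel desk stand (base 100 x 130 mm, top 90 mm above the table); origin at the middle of the bar code on the card's face, about 49 mm above the table; z axis straight out of the card, 35 degrees above level; y axis level
- card_stand: the fixed desk stand that carries the card: steel base 100 x 130 x 6 mm, leaning back plate 90 mm high; origin under its centre; the card faces its -x
- reader: hand-held code reader, 165 mm long along its x axis: white grip 120 long x 34 wide x 28 mm high (from x = -85 to +35 mm) and grey head 45 long x 56 wide x 34 mm high (x = 35 to 80 mm), window in the head's front face at x = +80 mm; origin on its underside, near its centre of mass; it looks along its +x; z up as it lies; 160 g
- reader_focus (a point): the reader's focus: 80 mm in front of its window, at x = 160, y = 0, z = 16 mm in the reader's frame. It belongs at the middle of the bar code
- mat: the reader's fixed black rubber mat, 220 (x) x 110 (y) x 4 mm, origin at the centre of its underside; the reader starts on it, its x roughly along the mat's
- slidebox1: bystander: yellow slide box with a clear lid, 105 x 52 x 55 mm, origin at the centre of its underside
- slidebox2: bystander: yellow slide box with a clear lid, 105 x 52 x 55 mm, origin at the centre of its underside
- slidebox3: bystander: yellow slide box with a clear lid, 105 x 52 x 55 mm, origin at the centre of its underside
- loupe: bystander: black round loupe, 48 mm across, 48 mm high, origin under its centre
- mounts: bystander: stack of white slide mounts, 50 x 50 x 20 mm, origin under its centre
There are look-alikes about, which are no part of the job. There is more than one size of the reader; the job needs the larger. Leave any green look-alike of the carrier2 alone.

How it is judged:
By the outcome, as a careful person would: the job done as asked, in the order asked, and still so for the second after the job is handed in, with the robot touching nothing.
Of carrier1, carrier2, carrier3 only 2 to 3 are there at a start; the rules pass over those that are not, and their reading is None.
At some moment in a run one of carrier1, carrier2, carrier3 may be knocked a few centimetres aside while the robot is not near it.
It also fails if it takes over 210 s, if anything falls off the work surface, if the arm or the gripper's body presses on something with over 40 N, if the wrist force passes 120 N, or if a joint passes its speed limit or range.

## Working session

There is one attempt and no reset: what is moved stays moved. The work goes in short steps, Python scripts to look and compute and a tool call to move; the robot and the scene stay as the last step left them, time stands still between calls to the robot, and variables do not carry over. Pictures are saved under pics/ and viewed, at most 14 in all, crops included, and the job is handed in when it is done.

Besides the shell and the picture viewer there is one more tool, called by a JSON object that holds its "name" and its "arguments". drive_tool: Moves the arm, as the interface text tells. Shift numbers are shares of 15 cm and turn numbers shares of 180 degrees, none past 1 either way. Its arguments: {"type":"object","properties":{"deltas":{"type":"array"}},"required":["deltas"]}

```bash
ls; mkdir -p pics; python3 - <<'E'
from station import sensors,cams,job,r
import cv2,json
print(sensors.state())
for n in("top","side"):
    p,d=cams.grab_frame(n); cv2.imwrite(f"pics/{n}0.png",cv2.resize(p[:,:,::-1],(800,600),interpolation=cv2.INTER_CUBIC)); 
    import numpy as np; np.savez(f"{n}0.npz",p=p,d=d)
    print(n,cams.camera_model(n))
E
```

```text
pics
{'time': 0.0, 'joints': array([-1.15042405e+00,  3.53640773e-01,  1.63416366e+00, -1.02385824e-07,
        1.15516991e+00, -2.40396584e-03]), 'joint_velocities': array([-0.00011011, -0.00244862, -0.00067981, -0.00122666, -0.00094179,
        0.00013374]), 'joint_efforts': array([-9.95252558e-04, -6.05247474e+01, -3.42056394e+01,  3.69322015e-05,
        9.52644245e-03,  2.44294398e-05]), 'eef_pos': array([ 0.2562233 , -0.56950645,  0.21115366]), 'ee_rot': array([ 9.77740367e-01,  2.09817295e-01, -1.43373119e-04, -6.75805342e-04]), 'ft_force': array([ 0.13893141,  0.04432966, -0.00036981]), 'ft_torque': array([-0.03472499, -0.01707829, -0.02873007]), 'finger_force': 0.0, 'gripper_width': 0.08553324986592686}
top {'fx': 441.24168676555297, 'fy': 441.24168676555297, 'cx': 248.71999458191806, 'cy': 190.0721208537228, 'position': array([ 0.26922869, -0.01963222,  1.47671994]), 'rotation': array([ 0.71115749, -0.69906475,  0.0570196 , -0.04808601])}
side {'fx': 363.8855581608036, 'fy': 363.8855581608036, 'cx': 255.39308844536396, 'cy': 191.78726455988027, 'position': array([ 0.25371659, -1.13642773,  0.88094041]), 'rotation': array([ 0.88039607, -0.1025556 ,  0.04347827, -0.46097153])}
```

View pics/top0.png

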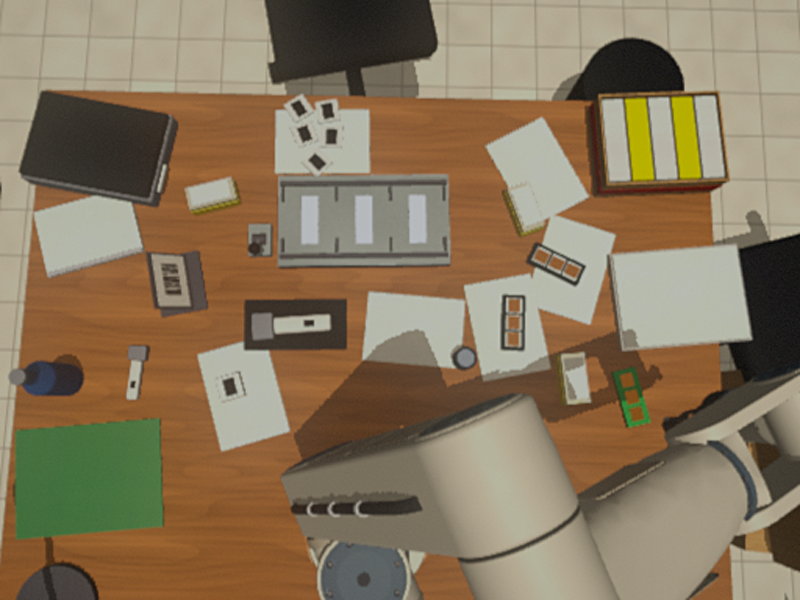

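View pics/side0.png

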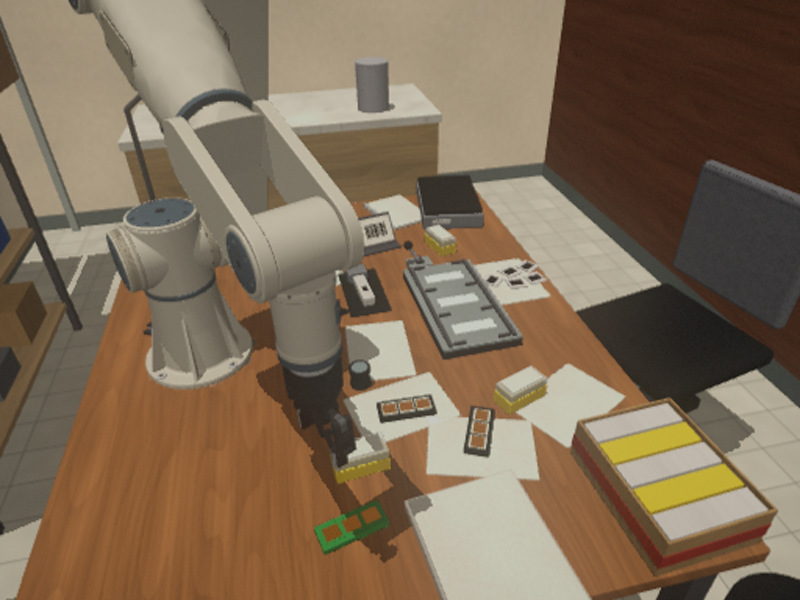

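The top view, in 800x600 pixels, shows two carriers at (512,321) and (556,263), with a green look-alike at (632,397). It also shows the stage at (363,220), the lever at (258,242), the card at (172,281) and the large reader at (290,323), with its head to the left. The side view confirms two carriers and nothing hidden by the arm.

```bash
cat > h.py <<'E'
import numpy as np,cv2
from station import sensors,cams,job,r
from scipy.spatial.transform import Rotation as R
def cloud(n,f=None):
    p,d=f if f else cams.grab_frame(n)
    m=cams.camera_model(n); v,u=np.mgrid[:d.shape[0],:d.shape[1]]
    c=np.stack([(u-m["cx"])/m["fx"]*d,(v-m["cy"])/m["fy"]*d,d],-1)
    w=c@R.from_quat(m["rotation"]).as_matrix().T+m["position"]; w[d<=0]=np.nan
    return p,w
def plane(n,uv,z):
    m=cams.camera_model(n); uv=np.atleast_2d(uv).astype(float)
    c=np.c_[(uv[:,0]-m["cx"])/m["fx"],(uv[:,1]-m["cy"])/m["fy"],np.ones(len(uv))]@R.from_quat(m["rotation"]).as_matrix().T
    return m["position"]+c*((z-m["position"][2])/c[:,2])[:,None]
def rect(n,mask,z):
    """largest blob of mask -> world centre, size, yaw of long side (deg), at height z"""
    k,l,s,_=cv2.connectedComponentsWithStats(mask.astype(np.uint8))
    i=1+np.argmax(s[1:,4]); v,u=np.nonzero(l==i)
    P=plane(n,np.c_[u,v],z)[:,:2]
    (c,wh,a)=cv2.minAreaRect((P*1000).astype(np.float32))
    if wh[0]<wh[1]: wh=wh[::-1]; a+=90
    return np.round(c,1),np.round(wh,1),round((a+90)%180-90,1),s[i,4],P.mean(0).round(4)*1000
def roi(sh,x0,y0,x1,y1):
    """in 800x600 coords"""
    k=np.zeros(sh[:2],bool); k[int(y0*.64):int(y1*.64),int(x0*.64):int(x1*.64)]=1; return k
E
cat > m.py <<'E'
from h import *
z=np.load("top0.npz"); p,w=cloud("top",(z["p"],z["d"])); g=p.max(2).astype(int); sat=g-p.min(2)
print("table z",np.nanmedian(w[roi(p.shape,300,360,350,400)][:,2]))
H=w[...,2]
for nm,b in(("cA",(490,282,535,362)),("cB",(520,236,592,290))):
    print(nm,rect("top",roi(p.shape,*b)&((g<90)|(sat>60)),.014),np.nanpercentile(H[roi(p.shape,*b)],[50,95]))
for i,b in enumerate([(296,185,325,255),(348,185,380,255),(402,185,434,255)]):
    print("win",rect("top",roi(p.shape,*b)&(p.min(2)>185),.03))
b=roi(p.shape,270,168,458,272); print("stage",rect("top",b&(H>.02),.03))
b=roi(p.shape,240,296,352,354)
print("reader hi",rect("top",b&(H>.018),.032)); print("grip",rect("top",b&(H>.018)&(p.min(2)>150),.032),np.nanpercentile(H[b],[50,90,97]))
print("mat",rect("top",b&(g<70),.004))
hb=b&(H>.018)&(p.min(2)<=150); print("head",rect("top",hb,.038))
lb=roi(p.shape,244,220,273,260); print("lever",np.nanmax(H[lb]),np.nanmedian(w[lb&(H>.05)],0)); print("block",rect("top",lb&(H>.015),.025)) 
cb=roi(p.shape,144,245,210,320); q=w[cb&(p.min(2)>120)&(H>.01)]; q=q[~np.isnan(q[:,2])]
c=q.mean(0); n=np.linalg.svd(q-c)[2]; print("card",len(q),c,n, (q-c)@n[2]@((q-c)@n[2])/len(q), ((q-c)@n.T).min(0),((q-c)@n.T).max(0))
print("bars",rect("top",roi(p.shape,158,250,190,308)&(g<110)&(H>.01),.049))
E
python3 m.py
python3 - <<'E'
import cv2,numpy as np
p=np.load("top0.npz")["p"][:,:,::-1]
a=cv2.resize(p[140:232,85:235],(800,490),interpolation=cv2.INTER_CUBIC); cv2.imwrite("pics/crop0.png",a)
E
```

```text
table z 0.0003221047525463483
cA (array([ 440. , -302.2]), array([115.6,  47. ]), -0.7, np.int32(136), array([ 435.4, -298.5])) [0.00426072 0.01857058]
cB (array([ 579.6, -384.5]), array([148.8,  92.2]), 79.5, np.int32(479), array([ 579.6, -366.6])) [0.00417952 0.01915583]Traceback (most recent call last):
  File "m.py", line 8, in <module>
    print("win",rect("top",roi(p.shape,*b)&(p.min(2)>185),.03))
                ~~~~^^^^^^^^^^^^^^^^^^^^^^^^^^^^^^^^^^^^^^^^^^
  File "h.py", line 17, in rect
    i=1+np.argmax(s[1:,4]); v,u=np.nonzero(l==i)
        ~~~~~~~~~^^^^^^^^^
    return _wrapfunc(a, 'argmax', axis=axis, out=out, **kwds)
    return bound(*args, **kwds)
ValueError: attempt to get argmax of an empty sequence
```

View pics/crop0.png

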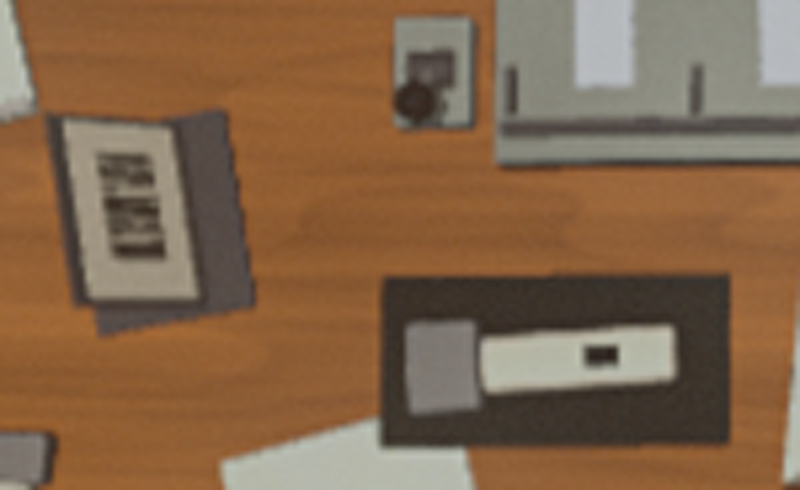

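The crop shows the card with its bars at crop pixels about (132,205) and its base reaching to the right, so it faces -y. The lever ball is at (415,102). The reader's grey head is at (442,367) and its grip runs to (677,355).

```bash
sed -i 's/p.min(2)>185/(p.min(2)>165)\&(p[...,2].astype(int)>=p[...,0])/; s/(g<90)|(sat>60)/(g<100)|(sat>35)/' m.py
sed -i 's/^print("table.*/&\nfor a,b in((512,321),(505,300),(545,340),(363,220),(340,220),(556,263),(600,240),(530,290),(205,240)): print(a,b,p[int(b*.64),int(a*.64)],w[int(b*.64),int(a*.64)].round(3))/' m.py
sed -i 's/    k,l,s,_=/    if not mask.any(): return None\n&/' h.py; python3 m.py
```

```text
table z 0.0003221047525463483
512 321 [147  98  56] [ 0.443 -0.299  0.016]
505 300 [79 79 70] [ 0.486 -0.285  0.017]
545 340 [162 155 137] [ 0.405 -0.371  0.002]
363 220 [182 185 188] [0.657 0.023 0.026]
340 220 [137 139 127] [0.654 0.073 0.031]
556 263 [143  95  52] [ 0.57  -0.394  0.018]
600 240 [184 188 175] [ 0.628 -0.5   -0.   ]
530 290 [183 186 171] [ 0.514 -0.343  0.001]
205 240 [144  92  52] [0.611 0.367 0.004]
cA (array([ 440. , -302.4]), array([115.4,  47.2]), -0.5, np.int32(306), array([ 438. , -301.4])) [0.00426072 0.01857058]
cB (array([ 579.4, -385.7]), array([151. ,  92.2]), 79.5, np.int32(611), array([ 577.9, -371.6])) [0.00417952 0.01915583]
win (array([652.1, 137.4]), array([100.8,  33.8]), 1.8, np.int32(319), array([651.9, 137.9]))
win (array([656.1,  22.9]), array([104. ,  33.7]), 1.1, np.int32(308), array([655. ,  21.4]))
win (array([658.5, -95.2]), array([104.4,  33.8]), 0.7, np.int32(322), array([658.2, -94.4]))
stage (array([653.3,  21.8]), array([369.1, 201.2]), -88.8, np.int32(6363), array([652.2,  22. ]))
reader hi (array([421.1, 169. ]), array([164.6,  56.
[... 181 characters left out ...]

mat (array([429.4, 163. ]), array([215.6, 101.1]), -89.0, np.int32(1296), array([430.4, 155.7]))
head (array([420.5, 168.3]), array([163.9,  55.8]), -89.0, np.int32(316), array([416.7, 209.7]))
lever 0.09960228836012153 [0.57207427 0.24320249 0.09240671]
block (array([604.8, 245.3]), array([69.3, 50.2]), 2.4, np.int32(309), array([605. , 244.4]))
card 355 [0.51051307 0.42274861 0.05110631] [[-0.97217931 -0.23145277 -0.03601406]
 [-0.15878233  0.53813881  0.82776494]
 [-0.17220793  0.81045434 -0.55991802]] 5.165525902818419e-06 [-0.05464656 -0.04631428 -0.00776042] [0.05113869 0.03945538 0.00599508]
bars (array([511.7, 421.3]), array([33.4, 26.5]), -88.9, np.int32(70), array([509.3, 421.1]))
```

```bash
cat >> h.py <<'E'
def pca(n,mask,z):
    k,l,s,_=cv2.connectedComponentsWithStats(mask.astype(np.uint8)); i=1+np.argmax(s[1:,4]); v,u=np.nonzero(l==i)
    P=plane(n,np.c_[u,v],z)[:,:2]*1000; m=P.mean(0); e=np.linalg.svd(P-m,full_matrices=False)[2]; q=(P-m)@e.T
    mid=(q.max(0)+q.min(0))/2@e+m
    return "mean",m.round(1),"mid",mid.round(1),"span",np.ptp(q,axis=0).round(1),"yaw",round(np.degrees(np.arctan2(e[0,1],e[0,0])),1),len(u)
def go(pos,yaw=None,Rt=None):
    s=sensors.state(); R0=R.from_quat(s["ee_rot"])
    if Rt is None: Rt=R.from_euler("z",yaw,degrees=True)*R.from_euler("x",180,degrees=True)
    rv=(R0.inv()*Rt).as_rotvec()/np.pi; a=np.linalg.norm(rv)*180
    sh=Rt.inv().apply(np.array(pos)-s["eef_pos"])/.15
    print("turn",rv.round(4),"rows",round(a/7.1,1),"| shift after turn",sh.round(4),"rows",round(np.linalg.norm(sh)*.15/.041,1))
E
python3 - <<'E'
from h import *
z=np.load("top0.npz"); p,w=cloud("top",(z["p"],z["d"])); H=w[...,2]
for b in((490,282,535,362),(520,236,592,290)):
    k=roi(p.shape,*b)&(H>.0095); print(rect("top",k,.014),pca("top",k,.014))
b=roi(p.shape,240,296,352,354)&(H>.018); print("reader",pca("top",b,.034))
print(r.tips_ahead)
go([.44,-.302,.15],0); go([.577,-.383,.15],62)
E
```

```text
(array([ 438.8, -301.9]), array([120.6,  55.5]), -3.8, np.int32(521), array([ 437.4, -302.3])) ('mean', array([ 437.4, -302.3]), 'mid', array([ 438.6, -301. ]), 'span', array([119.4,  56.4]), 'yaw', np.float64(178.3), 521)
(array([ 566.8, -398.4]), array([123.5,  51.6]), 63.8, np.int32(508), array([ 568. , -396.7])) ('mean', array([ 568. , -396.7]), 'mid', array([ 567.1, -398.8]), 'span', array([124.1,  52.2]), 'yaw', np.float64(-114.6), 508)
reader ('mean', array([422.2, 178.3]), 'mid', array([423.5, 168.7]), 'span', array([165. ,  56.8]), 'yaw', np.float64(-85.4), 626)
0.008
turn [-4.000e-04  1.000e-04  1.346e-01] rows 3.4 | shift after turn [ 1.225  -1.7836  0.4082] rows 8.1
turn [-4.000e-04 -1.000e-04 -2.099e-01] rows 5.3 | shift after turn [2.1019 1.3042 0.4082] rows 9.2
```

{"name": "drive_tool", "arguments": {"deltas": [[0, 0, 0, 0, 0, 0.0364, 85], [0, 0, 0, 0, 0, 0.0364, 85], [0, 0, 0, 0, 0, 0.0364, 85], [0, 0, 0, 0, 0, 0.0364, 85], [0.12, -0.2, 0, 0, 0, 0, 85], [0.12, -0.2, 0, 0, 0, 0, 85], [0.12, -0.2, 0, 0, 0, 0, 85], [0.12, -0.2, 0, 0, 0, 0, 85], [0.12, -0.2, 0, 0, 0, 0, 85], [0.12, -0.2, 0, 0, 0, 0, 85]]}}

```text
time: 0.93
eef_pos: [0.371, -0.3922, 0.2116]
ee_rot: [1.0, -0.017, -0.0, -0.0]
ft_force: [1.0, -0.5, 0.1]
gripper_width: 0.0851
finger_force: 0.0
```

```bash
python3 -c "
from h import *
go([.4385,-.302,.06],-2)"
```

```text
turn [-0.0001  0.0001 -0.    ] rows 0.0 | shift after turn [ 0.4288 -0.6164  1.0108] rows 4.6
```

{"name": "drive_tool", "arguments": {"deltas": [[0.143, -0.205, 0, 0, 0, 0, 85], [0.143, -0.205, 0, 0, 0, 0, 85], [0.143, -0.206, 0, 0, 0, 0, 85], [0, 0, 0.2527, 0, 0, 0, 85], [0, 0, 0.2527, 0, 0, 0, 85], [0, 0, 0.2527, 0, 0, 0, 85], [0, 0, 0.2527, 0, 0, 0, 85], [0, 0, 0.13, 0, 0, 0, 85], [0, 0, 0.1, 0, 0, 0, 85], [0, 0, 0.08, 0, 0, 0, 85]]}}

```text
time: 1.77
eef_pos: [0.4372, -0.303, 0.0118]
ee_rot: [1.0, -0.017, -0.001, -0.001]
ft_force: [0.2, 0.7, 0.8]
gripper_width: 0.085
finger_force: 0.0
```

{"name": "drive_tool", "arguments": {"deltas": [[0, 0, 0, 0, 0, 0, 40], [0, 0, 0, 0, 0, 0, 40], [0, 0, 0, 0, 0, 0, 40], [0, 0, 0, 0, 0, 0, 40], [0, 0, 0, 0, 0, 0, 40], [0, 0, 0, 0, 0, 0, 40]]}}

```text
time: 2.27
eef_pos: [0.4386, -0.304, 0.0146]
ee_rot: [1.0, -0.017, 0.001, 0.0]
ft_force: [0.0, -0.0, 0.0]
gripper_width: 0.0398
finger_force: 0.0
```

```bash
python3 - <<'E'
from h import *
s=sensors.state(); print(s["eef_pos"],s["ft_force"],s["gripper_width"],s["finger_force"])
p,d=cams.grab_frame("side"); c=p[200:310,200:330]; a=cv2.resize(c[:,:,::-1],(780,660)[:1]+(660,),interpolation=cv2.INTER_CUBIC); cv2.imwrite("pics/s1.png",cv2.resize(a,(700,592)))
E
```

```text
[ 0.43863164 -0.30404475  0.01463765] [ 0.01242728 -0.03990104  0.00246837] 0.039752065743827926 0.0
```

View pics/s1.png

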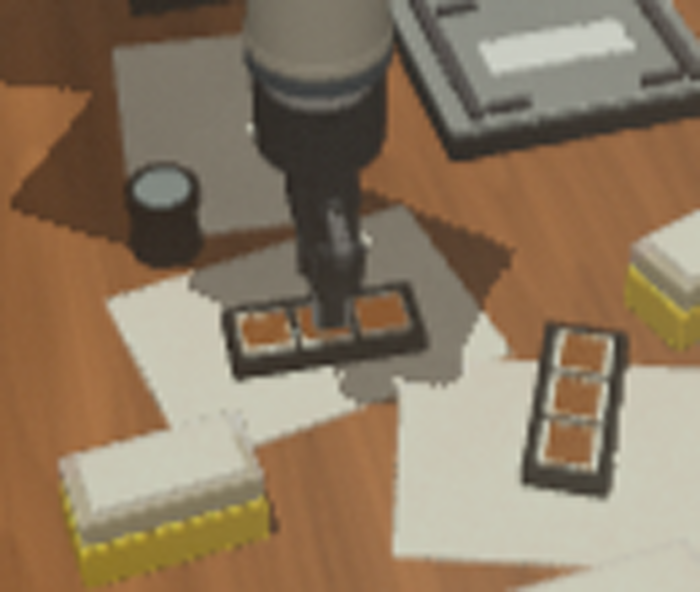

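The side crop shows both fingers resting on top of the carrier, on its middle frame at (330,315), so the tips were too high. The carrier has barely moved. I'll open the fingers and go lower.

{"name": "drive_tool", "arguments": {"deltas": [[0, 0, -0.2, 0, 0, 0, 85], [0, 0, 0, 0, 0, 0, 85], [0, 0, 0, 0, 0, 0, 85], [0, 0, 0, 0, 0, 0, 85], [0, 0, 0, 0, 0, 0, 85], [0, 0, 0.12, 0, 0, 0, 85], [0, 0, 0.08, 0, 0, 0, 85], [0, 0, 0.05, 0, 0, 0, 85], [0, 0, 0, 0, 0, 0, 85]]}}

```text
time: 3.07
eef_pos: [0.4366, -0.3026, 0.004]
ee_rot: [1.0, -0.017, -0.002, -0.001]
ft_force: [0.4, 0.5, 0.1]
gripper_width: 0.085
finger_force: 0.0
```

{"name": "drive_tool", "arguments": {"deltas": [[0, 0, 0, 0, 0, 0, 46], [0, 0, 0, 0, 0, 0, 46], [0, 0, 0, 0, 0, 0, 46], [0, 0, 0, 0, 0, 0, 46], [0, 0, 0, 0, 0, 0, 46]]}}

```text
time: 3.48
eef_pos: [0.4384, -0.3039, 0.0067]
ee_rot: [1.0, -0.017, 0.0, 0.0]
ft_force: [-0.1, 0.4, 0.1]
gripper_width: 0.0461
finger_force: 0.0
```

{"name": "drive_tool", "arguments": {"deltas": [[0, 0, 0, 0, 0, 0, 36], [0, 0, 0, 0, 0, 0, 36], [0, 0, 0, 0, 0, 0, 36]]}}

```text
time: 3.73
eef_pos: [0.4382, -0.3037, 0.0064]
ee_rot: [1.0, -0.017, 0.0, 0.0]
ft_force: [0.3, -1.0, -0.6]
gripper_width: 0.0361
finger_force: 0.0
```

```bash
python3 - <<'E'
from h import *
p,d=cams.grab_frame("side"); c=p[225:285,220:300]; cv2.imwrite("pics/s2.png",cv2.resize(c[:,:,::-1],(800,600),interpolation=cv2.INTER_CUBIC))
p,w=cloud("top"); k=roi(p.shape,485,280,540,364)&(w[...,2]<.03)&(w[...,2]>.0095); print(pca("top",k,.014))
E
```

```text
('mean', array([ 486.4, -283.8]), 'mid', array([ 482.6, -282.4]), 'span', array([33.4, 13.8]), 'yaw', np.float64(163.9), 29)
```

View pics/s2.png

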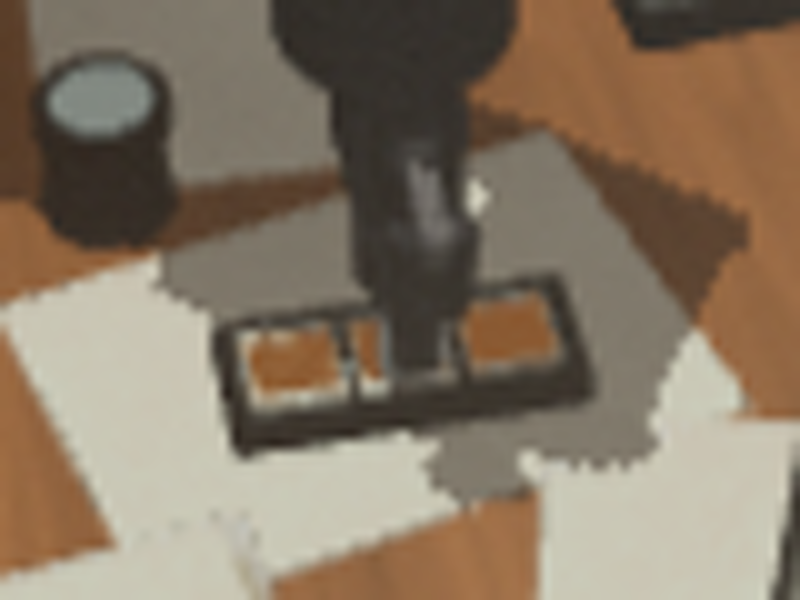

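The crop shows the fingertip still over the middle frame at (415,365), so the true tips sit higher than I assumed. I'll find the contact height by force.

{"name": "drive_tool", "arguments": {"deltas": [[0, 0, 0.01, 0, 0, 0, 36], [0, 0, 0.01, 0, 0, 0, 36], [0, 0, 0, 0, 0, 0, 36], [0, 0, 0, 0, 0, 0, 36]]}}

```text
time: 4.17
eef_pos: [0.438, -0.3036, 0.0031]
ee_rot: [1.0, -0.017, -0.0, -0.0]
ft_force: [-0.1, 0.6, -1.1]
gripper_width: 0.0359
finger_force: 0.0
```

```bash
python3 - <<'E'
from h import *
s=sensors.state(); print(s["eef_pos"],s["ft_force"])
p,w=cloud("side"); 
# finger pixels: dark points near the tool axis, print height profile
e=s["eef_pos"]; m=(abs(w[...,0]-e[0])<.03)&(abs(w[...,1]-e[1])<.06)
q=w[m]; 
for y in np.arange(-.06,.06,.008):
    k=q[abs(q[:,1]-e[1]-y)<.004]; 
    if len(k): print(round(y,3),len(k),np.round(np.sort(k[:,2])[::max(1,len(k)//12)],3))
E
```

```text
[ 0.43799712 -0.30361491  0.00307873] [-0.05988069  0.5840029  -1.09665785]
-0.06 103 [-0.002  0.002  0.095  0.102  0.125  0.327  0.36   0.388  0.396  0.403
  0.407  0.413  0.418]
-0.052 140 [-0.001  0.001  0.002  0.004  0.08   0.093  0.135  0.38   0.4    0.412
  0.419  0.424  0.43 ]
-0.044 158 [-0.001  0.001  0.003  0.081  0.137  0.223  0.244  0.293  0.364  0.386
  0.4    0.428  0.441]
-0.036 658 [-0.001  0.137  0.162  0.181  0.198  0.226  0.241  0.256  0.27   0.284
  0.297  0.311  0.404]
-0.028 390 [-0.002  0.004  0.043  0.114  0.173  0.189  0.2    0.224  0.245  0.263
  0.282  0.31   0.408]
-0.02 211 [-0.001  0.005  0.012  0.015  0.018  0.094  0.112  0.124  0.173  0.196
  0.237  0.393  0.407]
-0.012 70 [0.012 0.014 0.015 0.016 0.016 0.018 0.128 0.133 0.2   0.4   0.403 0.406
 0.408 0.41 ]
-0.004 49 [0.013 0.015 0.016 0.016 0.018 0.019 0.401 0.405 0.406 0.408 0.409 0.41
 0.412]
0.004 38 [0.013 0.014 0.016 0.017 0.018 0.018 0.406 0.407 0.408 0.409 0.41  0.41
 0.41 ]
0.012 44 [0.014 0.015 0.016 0.017 0.017 0.019 0.105 0.407 0.407 0.408 0.409 0.409
 0.41  0.41  0.411]
0.02 42 [0.013 0.015 0.015 0.017 0.017 0.029 0.038 0.043 0.062 0.406 0.408 0.409
 0.41  0.41 ]
0.028 27 [0.012 0.013 0.069 0.074 0.404 0.408 0.408 0.409 0.409 0.409 0.41  0.41
 0.417 0.435]
0.036 55 [0.003 0.402 0.408 0.409 0.412 0.415 0.419 0.423 0.427 0.43  0.436 0.438
 0.441 0.447]
0.044 108 [-0.002  0.003  0.408  0.413  0.419  0.425  0.43   0.434  0.44   0.445
  0.45   0.454]
0.052 161 [-0.     0.4    0.409  0.417  0.425  0.434  0.444  0.45   0.455  0.46
  0.465  0.471  0.478]
```

```bash
python3 - <<'E'
from h import *
e=sensors.state()["eef_pos"]
for n in("side","top"):
    p,w=cloud(n); m=(abs(w[...,0]-e[0])<.045)&(abs(w[...,1]-e[1])<.06)&(w[...,2]>.019)&(w[...,2]<.075)
    v,u=np.nonzero(m); o=np.argsort(w[v,u,2])
    print(n,len(v)); print(np.c_[u,v,(w[v,u]*1000).round(),p[v,u]][o][:40:2].astype(int))
E
```

```text
side 62
[[ 245  257  395 -284   19   71   65   57]
 [ 246  259  397 -295   20  143  100   64]
 [ 248  260  402 -301   20  145   97   55]
 [ 271  259  476 -314   20  138   90   51]
 [ 259  263  432 -330   28   72   66   60]
 [ 256  253  433 -286   30   59   52   45]
 [ 259  262  433 -329   31   78   74   66]
 [ 255  252  430 -283   33   83   76   67]
 [ 263  262  444 -336   35   77   71   63]
 [ 260  262  435 -334   36   62   56   50]
 [ 259  261  433 -330   37   72   67   61]
 [ 255  251  430 -283   37   74   68   60]
 [ 261  261  438 -333   38   62   58   50]
 [ 262  261  441 -335   40   63   58   50]
 [ 259  260  433 -330   41   70   66   59]
 [ 255  250  430 -284   42   76   71   62]
 [ 260  261  434 -336   43   61   56   49]
 [ 264  258  450 -327   44   84   79   72]
 [ 261  260  438 -334   45   61   55   48]
 [ 263  260  444 -337   46   71   66   59]]
top 0
[]
```

The side depth puts the fingertip at about z 25–28 mm with the TCP reading 3 mm, so the tips sit higher than specified. I'll step down to contact to calibrate.

{"name": "drive_tool", "arguments": {"deltas": [[0, 0, 0.02, 0, 0, 0, 36], [0, 0, 0, 0, 0, 0, 36], [0, 0, 0.01, 0, 0, 0, 36], [0, 0, 0, 0, 0, 0, 36], [0, 0, 0, 0, 0, 0, 36]]}}

```text
time: 4.73
eef_pos: [0.438, -0.3036, -0.0014]
ee_rot: [1.0, -0.017, -0.0, -0.0]
ft_force: [0.1, 0.1, -0.2]
gripper_width: 0.0361
finger_force: 0.0
```

{"name": "drive_tool", "arguments": {"deltas": [[0, 0, 0.01, 0, 0, 0, 36], [0, 0, 0, 0, 0, 0, 36], [0, 0, 0, 0, 0, 0, 36]]}}

```text
time: 4.98
eef_pos: [0.4381, -0.3037, -0.0028]
ee_rot: [1.0, -0.017, -0.0, -0.0]
ft_force: [-0.0, -0.2, -0.1]
gripper_width: 0.0362
finger_force: 0.0
```

{"name": "drive_tool", "arguments": {"deltas": [[0, 0, 0.01, 0, 0, 0, 36], [0, 0, 0, 0, 0, 0, 36], [0, 0, 0, 0, 0, 0, 36]]}}

```text
time: 5.23
eef_pos: [0.4381, -0.3037, -0.0043]
ee_rot: [1.0, -0.017, -0.0, -0.0]
ft_force: [1.2, -1.1, 0.1]
gripper_width: 0.0364
finger_force: 0.0
```

{"name": "drive_tool", "arguments": {"deltas": [[0, 0, 0.013, 0, 0, 0, 36], [0, 0, 0, 0, 0, 0, 36], [0, 0, 0, 0, 0, 0, 36]]}}

```text
time: 5.48
eef_pos: [0.4381, -0.3037, -0.0063]
ee_rot: [1.0, -0.017, -0.0, -0.0]
ft_force: [0.1, 0.4, -0.1]
gripper_width: 0.0361
finger_force: 0.0
```

{"name": "drive_tool", "arguments": {"deltas": [[0, 0, 0.013, 0, 0, 0, 36], [0, 0, 0, 0, 0, 0, 36], [0, 0, 0, 0, 0, 0, 36]]}}

```text
time: 5.73
eef_pos: [0.4382, -0.3037, -0.0065]
ee_rot: [1.0, -0.017, 0.0, 0.0]
ft_force: [-5.3, 3.8, 26.2]
gripper_width: 0.0359
finger_force: 12.6
```

{"name": "drive_tool", "arguments": {"deltas": [[0, 0, 0.013, 0, 0, 0, 36], [0, 0, 0, 0, 0, 0, 36], [0, 0, 0, 0, 0, 0, 36]]}}

```text
time: 5.98
eef_pos: [0.4382, -0.3038, -0.0066]
ee_rot: [1.0, -0.017, 0.0, 0.0]
ft_force: [-12.6, 8.2, 52.1]
gripper_width: 0.036
finger_force: 26.0
```

Contact came at TCP z = -6.4 mm with the fingers 36 mm open on the carrier top. The real tips are therefore about 21 mm behind the reported TCP, and I'll use that calibration from here.

{"name": "drive_tool", "arguments": {"deltas": [[0, 0, -0.2, 0, 0, 0, 85], [0, 0, 0, 0, 0, 0, 85], [0, 0, 0, 0, 0, 0, 85], [0, 0, 0, 0, 0, 0, 85], [0, 0, 0, 0, 0, 0, 85]]}}

```text
time: 6.4
eef_pos: [0.4376, -0.3033, 0.0192]
ee_rot: [1.0, -0.017, -0.001, -0.0]
ft_force: [-0.6, 0.3, 0.4]
gripper_width: 0.0846
finger_force: 0.0
```

```bash
python3 -c "
from h import *
print(sensors.state()['ft_force'],sensors.state()['gripper_width'])
go([.438,-.3025,-.019],-2)"
```

```text
[-0.55997461  0.25802294  0.43073837] 0.08463038513824196
turn [-0.0002  0.0003  0.0001] rows 0.0 | shift after turn [ 0.0025 -0.0057  0.2547] rows 0.9
```

{"name": "drive_tool", "arguments": {"deltas": [[0, 0, 0.1, 0, 0, 0, 85], [0, 0, 0.1, 0, 0, 0, 85], [0, 0, 0.03, 0, 0, 0, 85], [0, 0, 0.025, 0, 0, 0, 85], [0, 0, 0, 0, 0, 0, 85], [0, 0, 0, 0, 0, 0, 85]]}}

```text
time: 6.9
eef_pos: [0.4381, -0.3037, -0.0184]
ee_rot: [1.0, -0.017, -0.0, -0.0]
ft_force: [0.8, -0.2, 1.1]
gripper_width: 0.0853
finger_force: 0.0
```

{"name": "drive_tool", "arguments": {"deltas": [[0, 0, 0, 0, 0, 0, 44], [0, 0, 0, 0, 0, 0, 44], [0, 0, 0, 0, 0, 0, 44], [0, 0, 0, 0, 0, 0, 44], [0, 0, 0, 0, 0, 0, 44], [0, 0, 0, 0, 0, 0, 44]]}}

```text
time: 7.4
eef_pos: [0.4385, -0.3039, -0.0175]
ee_rot: [1.0, -0.017, 0.0, 0.0]
ft_force: [-1.3, 0.2, 7.3]
gripper_width: 0.0481
finger_force: 61.9
```

{"name": "drive_tool", "arguments": {"deltas": [[0, 0, -0.1, 0, 0, 0, 44], [0, 0, -0.2, 0, 0, 0, 44], [0, 0, -0.2, 0, 0, 0, 44], [0, 0, 0, 0, 0, -0.019, 44], [0, 0, 0, 0, 0, 0, 44]]}}

```text
time: 7.82
eef_pos: [0.4393, -0.3045, 0.0587]
ee_rot: [1.0, 0.014, 0.002, 0.001]
ft_force: [-0.9, 0.7, -0.8]
gripper_width: 0.048
finger_force: 62.7
```

```bash
python3 -c "
from h import *
print(sensors.state()['finger_force'],sensors.state()['gripper_width'])
go([.658,-.0945,.060],1.4)"
```

```text
62.713412046432495 0.047964585243448016
turn [ 0.0008 -0.001   0.001 ] rows 0.0 | shift after turn [ 1.4915 -1.3642 -0.0088] rows 7.4
```

{"name": "drive_tool", "arguments": {"deltas": [[0.1, -0.1, 0, 0, 0, 0, 44], [0.186, -0.17, 0, 0, 0, 0, 44], [0.186, -0.17, 0, 0, 0, 0, 44], [0.186, -0.17, 0, 0, 0, 0, 44], [0.186, -0.17, 0, 0, 0, 0, 44], [0.186, -0.17, 0, 0, 0, 0, 44], [0.186, -0.17, 0, 0, 0, 0, 44], [0.186, -0.17, 0, 0, 0, 0, 44], [0.09, -0.07, 0, 0, 0, 0, 44], [0, 0, 0, 0, 0, 0, 44]]}}

```text
time: 8.65
eef_pos: [0.6591, -0.0911, 0.0556]
ee_rot: [1.0, 0.013, 0.0, -0.0]
ft_force: [0.2, -0.6, 0.7]
gripper_width: 0.048
finger_force: 62.7
```

```bash
python3 -c "
from h import *
go([.658,-.0945,.0135],1.4)
p,w=cloud('top'); cv2.imwrite('pics/t1.png',cv2.resize(p[80:250,130:400,::-1],(800,504))); np.savez('t1.npz',p=p,w=w)"
```

```text
turn [-0.0002 -0.0002  0.0007] rows 0.0 | shift after turn [-0.0079  0.0228  0.2808] rows 1.0
```

View pics/t1.png

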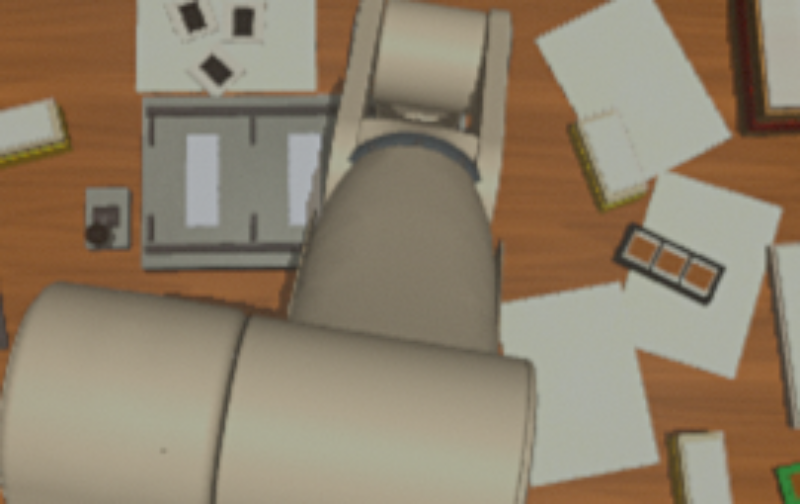

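The crop shows carrier B still at its place, about (670,263), and the arm covering bay 3. Lowering.

{"name": "drive_tool", "arguments": {"deltas": [[-0.008, 0.023, 0.1, 0, 0, 0, 44], [0, 0, 0.1, 0, 0, 0, 44], [0, 0, 0.05, 0, 0, 0, 44], [0, 0, 0.02, 0, 0, 0, 44], [0, 0, 0.01, 0, 0, 0, 44], [0, 0, 0, 0, 0, 0, 44], [0, 0, 0, 0, 0, 0, 44]]}}

```text
time: 9.28
eef_pos: [0.6559, -0.098, 0.0152]
ee_rot: [1.0, 0.012, 0.0, 0.0]
ft_force: [-0.1, -0.1, -0.4]
gripper_width: 0.0483
finger_force: 62.7
```

{"name": "drive_tool", "arguments": {"deltas": [[0, 0, 0, 0, 0, 0, 60], [0, 0, 0, 0, 0, 0, 74], [0, 0, 0, 0, 0, 0, 74], [0, 0, 0, 0, 0, 0, 74], [0, 0, -0.1, 0, 0, 0, 74], [0, 0, -0.25, 0, 0, 0, 80], [0, 0, -0.25, 0, 0, 0, 85]]}}

```text
time: 9.87
eef_pos: [0.6541, -0.0973, 0.1041]
ee_rot: [1.0, 0.013, -0.002, -0.0]
ft_force: [1.9, -0.7, -0.5]
gripper_width: 0.0854
finger_force: 0.0
```

```bash
python3 -c "
from h import *
p,w=cloud('top'); k=roi(p.shape,510,226,600,296)&(w[...,2]>.0095)&(w[...,2]<.03); print(rect('top',k,.014),pca('top',k,.014))
go([.5675,-.398,.094],64.5)"
```

```text
(array([ 569. , -397.5]), array([120. ,  54.8]), 63.8, np.int32(502), array([ 567.7, -397. ])) ('mean', array([ 567.7, -397. ]), 'mid', array([ 569.2, -397.4]), 'span', array([120. ,  55.2]), 'yaw', np.float64(-115.4), 502)
turn [ 0.0018 -0.0021 -0.3503] rows 8.9 | shift after turn [-2.068   0.3084  0.1291] rows 7.7
```

{"name": "drive_tool", "arguments": {"deltas": [[0, 0, 0, 0, 0, -0.039, 85], [0, 0, 0, 0, 0, -0.039, 85], [0, 0, 0, 0, 0, -0.039, 85], [0, 0, 0, 0, 0, -0.039, 85], [0, 0, 0, 0, 0, -0.039, 85], [0, 0, 0, 0, 0, -0.039, 85], [0, 0, 0, 0, 0, -0.039, 85], [0, 0, 0, 0, 0, -0.039, 85], [0, 0, 0, 0, 0, -0.038, 85], [0, 0, 0, 0, 0, 0, 85]]}}

```text
time: 10.75
eef_pos: [0.6557, -0.0976, 0.1048]
ee_rot: [0.845, 0.536, 0.0, 0.0]
ft_force: [-0.2, -0.3, -0.9]
gripper_width: 0.0848
finger_force: 0.0
```

{"name": "drive_tool", "arguments": {"deltas": [[-0.258, 0.038, 0, 0, 0, 0, 85], [-0.258, 0.038, 0, 0, 0, 0, 85], [-0.258, 0.038, 0, 0, 0, 0, 85], [-0.258, 0.038, 0, 0, 0, 0, 85], [-0.258, 0.038, 0, 0, 0, 0, 85], [-0.258, 0.038, 0, 0, 0, 0, 85], [-0.258, 0.038, 0, 0, 0, 0, 85], [-0.258, 0.038, 0, 0, 0, 0, 85], [0, 0, 0, 0, 0, 0, 85], [0, 0, 0, 0, 0, 0, 85]]}}

```text
time: 11.58
eef_pos: [0.5622, -0.3987, 0.1046]
ee_rot: [0.848, 0.53, 0.0, 0.0]
ft_force: [-0.0, 0.8, 0.8]
gripper_width: 0.0849
finger_force: 0.0
```

```bash
python3 -c "
from h import *
go([.5685,-.3973,-.016],64.5)
p,w=cloud('top'); b=roi(p.shape,396,170,442,270); H=w[...,2]
k=b&(H>.0375)&(H<.06); print(rect('top',k,.044),pca('top',k,.044))
sat=p.max(2).astype(int)-p.min(2); k=b&((p.max(2)<75)|(sat>30)); print(rect('top',k,.044),pca('top',k,.044))
cv2.imwrite('pics/t2.png',cv2.resize(p[100:180,170:300,::-1],(800,492)))"
```

```text
turn [ 0.0001  0.     -0.0026] rows 0.1 | shift after turn [0.0263 0.0336 0.8038] rows 2.9
(array([654.9, -96.2]), array([117.3,  50.5]), 0.7, np.int32(519), array([654.8, -97.6])) ('mean', array([654.8, -97.6]), 'mid', array([654.9, -96.2]), 'span', array([117.3,  50.4]), 'yaw', np.float64(-179.4), 519)
(array([656.6, -97.9]), array([113.9,  47.1]), 0.7, np.int32(281), array([657.6, -98.8])) ('mean', array([657.6, -98.8]), 'mid', array([656.6, -98.6]), 'span', array([113.9,  47.5]), 'yaw', np.float64(-178.4), 281)
```

View pics/t2.png

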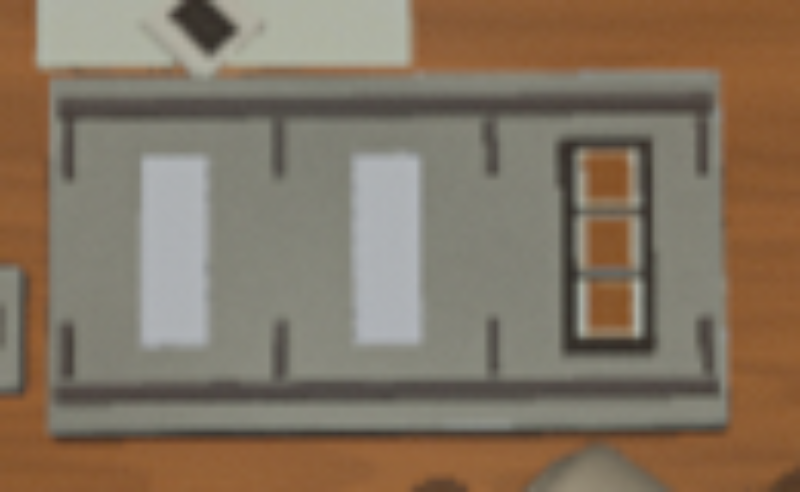

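The crop shows the carrier over window 3 at (608,247), with the stop midpoint at about (599,250). It is roughly 4 mm off in -y, which I'll mend later. Picking B now.

{"name": "drive_tool", "arguments": {"deltas": [[0.026, 0.034, 0, 0, 0, -0.0026, 85], [0, 0, 0.2, 0, 0, 0, 85], [0, 0, 0.25, 0, 0, 0, 85], [0, 0, 0.2, 0, 0, 0, 85], [0, 0, 0.1, 0, 0, 0, 85], [0, 0, 0.054, 0, 0, 0, 85], [0, 0, 0, 0, 0, 0, 85], [0, 0, 0, 0, 0, 0, 85]]}}

```text
time: 12.3
eef_pos: [0.5706, -0.3952, -0.0149]
ee_rot: [0.844, 0.537, 0.0, 0.001]
ft_force: [-0.7, -0.1, -0.5]
gripper_width: 0.0851
finger_force: 0.0
```

{"name": "drive_tool", "arguments": {"deltas": [[0, 0, 0, 0, 0, 0, 44], [0, 0, 0, 0, 0, 0, 44], [0, 0, 0, 0, 0, 0, 44], [0, 0, 0, 0, 0, 0, 44], [0, 0, 0, 0, 0, 0, 44], [0, 0, 0, 0, 0, 0, 44]]}}

```text
time: 12.8
eef_pos: [0.5704, -0.396, -0.014]
ee_rot: [0.844, 0.536, 0.001, 0.001]
ft_force: [-0.9, 1.0, 6.6]
gripper_width: 0.0478
finger_force: 61.4
```

{"name": "drive_tool", "arguments": {"deltas": [[0, 0, -0.15, 0, 0, 0, 44], [0, 0, -0.2, 0, 0, 0, 44], [0, 0, -0.2, 0, 0, 0, 44], [0, 0, 0, 0, 0, 0.0385, 44], [0, 0, 0, 0, 0, 0.0385, 44], [0, 0, 0, 0, 0, 0.0385, 44], [0, 0, 0, 0, 0, 0.0385, 44], [0, 0, 0, 0, 0, 0.0385, 44], [0, 0, 0, 0, 0, 0.0385, 44], [0, 0, 0, 0, 0, 0.0385, 44]]}}

```text
time: 13.63
eef_pos: [0.5695, -0.3955, 0.0672]
ee_rot: [0.99, 0.139, 0.0, 0.0]
ft_force: [-0.8, -0.6, -0.7]
gripper_width: 0.0477
finger_force: 62.6
```

{"name": "drive_tool", "arguments": {"deltas": [[0, 0, 0, 0, 0, 0.0385, 44], [0, 0, 0, 0, 0, 0.0385, 44], [0, 0, 0, 0, 0, 0.007, 44], [0, 0, 0, 0, 0, 0, 44]]}}

```text
time: 13.97
eef_pos: [0.5695, -0.3954, 0.067]
ee_rot: [1.0, 0.012, 0.0, 0.0]
ft_force: [0.0, -0.1, -0.3]
gripper_width: 0.0483
finger_force: 62.6
```

```bash
python3 -c "
from h import *
go([.655,.022,.07],1.4)"
```

```text
turn [ 0.0001 -0.0001 -0.0002] rows 0.0 | shift after turn [ 0.6381 -2.7682 -0.0198] rows 10.4
```

{"name": "drive_tool", "arguments": {"deltas": [[0.03, -0.13, 0, 0, 0, 0, 44], [0.055, -0.24, 0, 0, 0, 0, 44], [0.055, -0.24, 0, 0, 0, 0, 44], [0.055, -0.24, 0, 0, 0, 0, 44], [0.055, -0.24, 0, 0, 0, 0, 44], [0.055, -0.24, 0, 0, 0, 0, 44], [0.055, -0.24, 0, 0, 0, 0, 44], [0.055, -0.24, 0, 0, 0, 0, 44], [0.055, -0.24, 0, 0, 0, 0, 44], [0.055, -0.24, 0, 0, 0, 0, 44]]}}

```text
time: 14.8
eef_pos: [0.6408, -0.0484, 0.067]
ee_rot: [1.0, 0.013, 0.0, 0.0]
ft_force: [-0.1, 0.2, -1.3]
gripper_width: 0.0479
finger_force: 62.6
```

{"name": "drive_tool", "arguments": {"deltas": [[0.055, -0.24, 0, 0, 0, 0, 44], [0.055, -0.23, 0, 0, 0, 0, 44], [0, 0, 0, 0, 0, 0, 44], [0, 0, 0, 0, 0, 0, 44], [0, 0, 0, 0, 0, 0, 44]]}}

```text
time: 15.22
eef_pos: [0.6553, 0.0205, 0.0666]
ee_rot: [1.0, 0.013, -0.0, 0.0]
ft_force: [-0.2, 0.0, -0.8]
gripper_width: 0.0477
finger_force: 62.7
```

```bash
python3 -c "
from h import *
go([.655,.022,.017],1.4)"
```

```text
turn [0.0001 0.0001 0.0003] rows 0.0 | shift after turn [-0.0016 -0.0101  0.3308] rows 1.2
```

{"name": "drive_tool", "arguments": {"deltas": [[-0.002, -0.01, 0.1, 0, 0, 0, 44], [0, 0, 0.1, 0, 0, 0, 44], [0, 0, 0.08, 0, 0, 0, 44], [0, 0, 0.035, 0, 0, 0, 44], [0, 0, 0.015, 0, 0, 0, 44], [0, 0, 0, 0, 0, 0, 44], [0, 0, 0, 0, 0, 0, 44]]}}

```text
time: 15.8
eef_pos: [0.6555, 0.0217, 0.0175]
ee_rot: [1.0, 0.011, 0.0, -0.0]
ft_force: [0.2, 0.4, -0.6]
gripper_width: 0.0475
finger_force: 62.7
```

{"name": "drive_tool", "arguments": {"deltas": [[0, 0, 0, 0, 0, 0, 60], [0, 0, 0, 0, 0, 0, 74], [0, 0, 0, 0, 0, 0, 74], [0, 0, 0, 0, 0, 0, 74], [0, 0, -0.1, 0, 0, 0, 74], [0, 0, -0.25, 0, 0, 0, 80], [0, 0, -0.2, 0, 0, 0, 85], [0, 0, 0, 0, 0, 0, 85]]}}

```text
time: 16.47
eef_pos: [0.6592, 0.0224, 0.106]
ee_rot: [1.0, 0.011, 0.005, -0.0]
ft_force: [2.7, -0.2, 1.1]
gripper_width: 0.0852
finger_force: 0.0
```

```bash
python3 -c "
from h import *
go([.657,-.0975,.10],1.4)"
```

```text
turn [-0.     -0.003  -0.0006] rows 0.1 | shift after turn [-0.034   0.7988  0.0401] rows 2.9
```

{"name": "drive_tool", "arguments": {"deltas": [[-0.02, 0.15, 0, 0, 0, 0, 85], [0, 0.25, 0, 0, 0, 0, 85], [0, 0.25, 0, 0, 0, 0, 85], [0, 0.15, 0, 0, 0, 0, 85], [0, 0, 0, 0, 0, 0, 85], [0, 0, 0, 0, 0, 0, 85]]}}

```text
time: 16.97
eef_pos: [0.6548, -0.0989, 0.0995]
ee_rot: [1.0, 0.01, 0.0, -0.0]
ft_force: [0.3, 0.8, -0.1]
gripper_width: 0.0852
finger_force: 0.0
```

```bash
python3 -c "
from h import *
go([.657,-.0975,.016],1.4)
p,w=cloud('top');H=w[...,2]
cv2.imwrite('pics/t3.png',cv2.resize(p[100:180,150:300,::-1],(800,427)))"
```

```text
turn [-0.     -0.0001 -0.0014] rows 0.0 | shift after turn [ 0.0151 -0.009   0.5568] rows 2.0
```

View pics/t3.png

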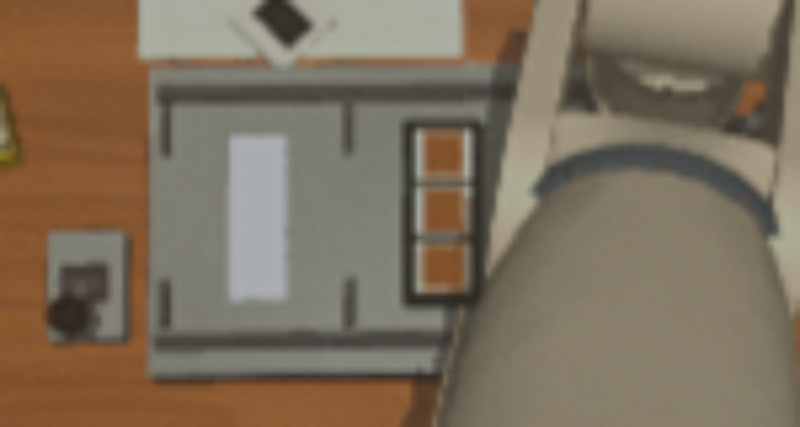

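The crop shows carrier B at (441,212), with the expected bay-2 centre at about (440,215), so it is centred. Now I'll regrip the bay-3 carrier.

{"name": "drive_tool", "arguments": {"deltas": [[0.015, -0.009, 0.15, 0, 0, 0, 85], [0, 0, 0.2, 0, 0, 0, 85], [0, 0, 0.12, 0, 0, 0, 85], [0, 0, 0.06, 0, 0, 0, 85], [0, 0, 0.025, 0, 0, 0, 85], [0, 0, 0, 0, 0, 0, 85], [0, 0, 0, 0, 0, 0, 60], [0, 0, 0, 0, 0, 0, 44], [0, 0, 0, 0, 0, 0, 44], [0, 0, 0, 0, 0, 0, 44]]}}

```text
time: 17.85
eef_pos: [0.6581, -0.0965, 0.0182]
ee_rot: [1.0, 0.011, 0.001, 0.0]
ft_force: [-1.6, 1.4, 6.4]
gripper_width: 0.0474
finger_force: 60.6
```

{"name": "drive_tool", "arguments": {"deltas": [[0, 0, 0, 0, 0, 0, 44], [0, 0, 0, 0, 0, 0, 44], [0, 0, -0.02, 0, 0, 0, 44], [0, 0, 0, 0, 0, 0, 44], [0, 0, 0, 0, 0, 0, 44]]}}

```text
time: 18.27
eef_pos: [0.6572, -0.0965, 0.0198]
ee_rot: [1.0, 0.011, 0.0, 0.0]
ft_force: [-0.9, -0.3, -1.2]
gripper_width: 0.0473
finger_force: 61.7
```

```bash
python3 -c "
from h import *
go([.6575,-.0938,.019],1.4)"
```

```text
turn [ 0.     -0.0002 -0.0007] rows 0.0 | shift after turn [ 0.0022 -0.0179  0.0052] rows 0.1
```

{"name": "drive_tool", "arguments": {"deltas": [[0, -0.023, 0, 0, 0, 0, 44], [0, 0, 0, 0, 0, 0, 44], [0, 0, 0.015, 0, 0, 0, 44], [0, 0, 0, 0, 0, 0, 44], [0, 0, 0, 0, 0, 0, 60], [0, 0, 0, 0, 0, 0, 74], [0, 0, 0, 0, 0, 0, 74], [0, 0, 0, 0, 0, 0, 74], [0, 0, -0.1, 0, 0, 0, 74], [0, 0, -0.25, 0, 0, 0, 80]]}}

```text
time: 19.1
eef_pos: [0.6531, -0.0924, 0.065]
ee_rot: [1.0, 0.011, -0.005, -0.001]
ft_force: [-0.9, -0.1, 0.0]
gripper_width: 0.08
finger_force: 0.0
```

{"name": "drive_tool", "arguments": {"deltas": [[0, 0, -0.25, 0, 0, 0, 40], [0, 0, -0.25, 0, 0, 0, 20], [-0.25, -0.1, 0, 0, 0, 0, 0], [-0.25, -0.1, 0, 0, 0, 0, 0], [-0.2, -0.25, 0, 0, 0, 0, 0], [-0.1, -0.25, 0, 0, 0, 0, 0], [0, -0.26, 0, 0, 0, 0, 0], [0, -0.26, 0, 0, 0, 0, 0], [0, -0.26, 0, 0, 0, 0, 0], [0, -0.2, 0, 0, 0, 0, 0]]}}

```text
time: 19.93
eef_pos: [0.5351, 0.154, 0.1448]
ee_rot: [1.0, 0.011, 0.0, -0.0]
ft_force: [1.2, 0.3, 0.3]
gripper_width: -0.0002
finger_force: 0.0
```

```bash
python3 -c "
from h import *
p,w=cloud('top');H=w[...,2]
go([.525,.2435,.105],1.4)
lb=roi(p.shape,244,220,273,260); print('lever',w[lb&(H>.075)].mean(0),np.nanmax(H[lb]))
cv2.imwrite('pics/t4.png',cv2.resize(p[60:290,90:420,::-1],(800,557)))"
```

```text
turn [-0.0009 -0.0004 -0.0003] rows 0.0 | shift after turn [-0.0555 -0.5713  0.2658] rows 2.3
lever [0.50398088 0.16395919 0.47801686] 0.5499368521962085
```

View pics/t4.png

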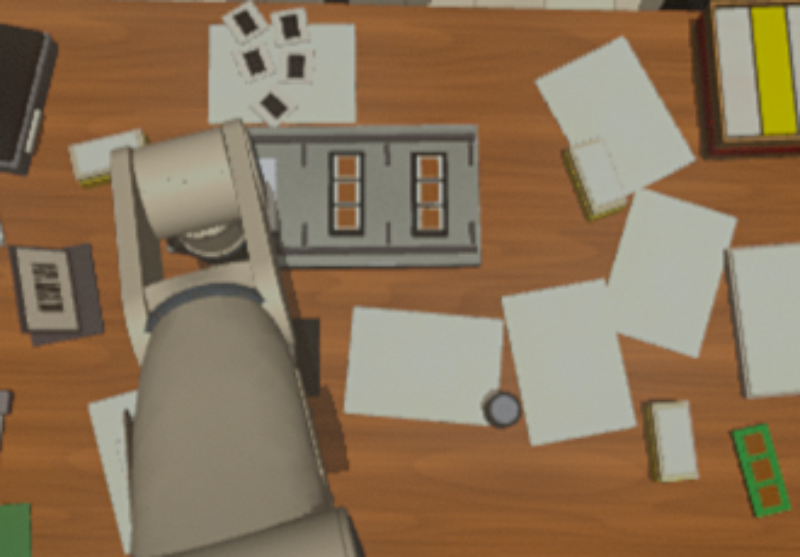

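Both carriers sit centred between their stops, at (346,193) and (430,193), and no third carrier is in sight. Next is the lever.

{"name": "drive_tool", "arguments": {"deltas": [[-0.06, -0.2, 0, 0, 0, 0, 0], [0, -0.2, 0, 0, 0, 0, 0], [0, -0.175, 0, 0, 0, 0, 0], [0, 0, 0.2, 0, 0, 0, 0], [0, 0, 0.2, 0, 0, 0, 0], [0, 0, 0.15, 0, 0, 0, 0], [0, 0, 0.08, 0, 0, 0, 0], [0, 0, 0, 0, 0, 0, 0]]}}

```text
time: 20.65
eef_pos: [0.5227, 0.2366, 0.0474]
ee_rot: [1.0, 0.011, -0.002, 0.001]
ft_force: [-0.3, 0.2, -0.6]
gripper_width: 0.0002
finger_force: 0.0
```

```bash
python3 -c "
from h import *
go([.525,.244,.05],1.4)
e=sensors.state()['eef_pos']
p,w=cloud('side');m=(abs(w[...,0]-.56)<.08)&(abs(w[...,1]-.244)<.04)&(w[...,2]>.03)&(w[...,2]<.14)
v,u=np.nonzero(m); print(u.min(),u.max(),v.min(),v.max())
cv2.imwrite('pics/s3.png',cv2.resize(p[110:200,220:340,::-1],(800,600)))"
```

```text
turn [ 0.0006  0.0014 -0.0007] rows 0.0 | shift after turn [ 0.0164 -0.049  -0.0171] rows 0.2
245 274 145 170
```

View pics/s3.png

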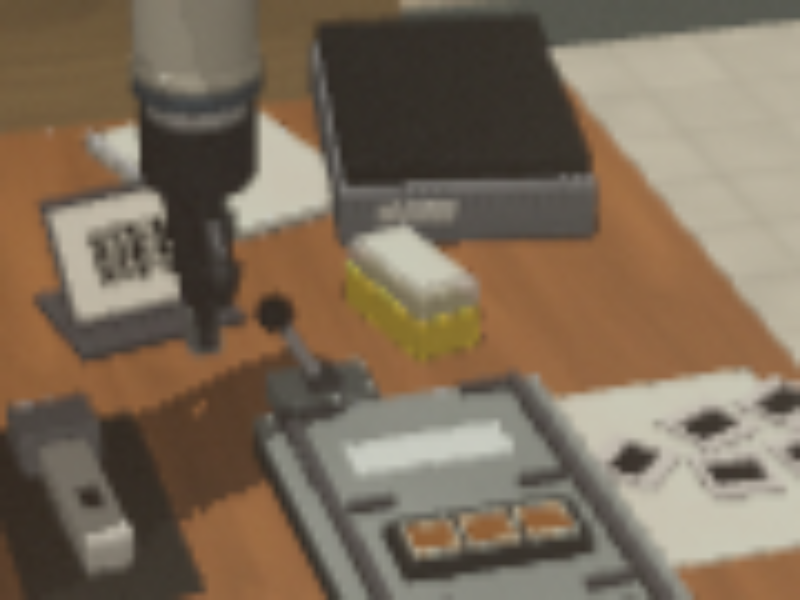

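The crop shows the closed fingertips at (205,348), left of the lever ball at (275,312) and slightly lower. I'll align in y and push along +x.

{"name": "drive_tool", "arguments": {"deltas": [[0.016, -0.049, -0.02, 0, 0, 0, 0], [0.1, 0, 0, 0, 0, 0, 0], [0.1, 0, 0, 0, 0, 0, 0], [0.1, 0, 0, 0, 0, 0, 0], [0.1, 0, 0, 0, 0, 0, 0], [0.1, 0, 0, 0, 0, 0, 0], [0.05, 0, 0, 0, 0, 0, 0], [0, 0, 0, 0, 0, 0, 0], [0, 0, 0, 0, 0, 0, 0]]}}

```text
time: 21.45
eef_pos: [0.6097, 0.247, 0.0541]
ee_rot: [1.0, 0.011, 0.001, -0.0]
ft_force: [-0.7, -0.2, 0.7]
gripper_width: -0.0001
finger_force: 0.0
```

{"name": "drive_tool", "arguments": {"deltas": [[0.03, 0, 0, 0, 0, 0, 0], [0.03, 0, 0, 0, 0, 0, 0], [0, 0, 0, 0, 0, 0, 0], [0, 0, 0, 0, 0, 0, 0]]}}

```text
time: 21.78
eef_pos: [0.6171, 0.2469, 0.053]
ee_rot: [1.0, 0.011, -0.001, 0.0]
ft_force: [-5.2, -0.5, 2.0]
gripper_width: -0.0006
finger_force: 2.6
```

{"name": "drive_tool", "arguments": {"deltas": [[0.01, 0, 0, 0, 0, 0, 0], [0, 0, 0, 0, 0, 0, 0], [0, 0, 0, 0, 0, 0, 0]]}}

```text
time: 22.03
eef_pos: [0.6172, 0.2467, 0.0528]
ee_rot: [1.0, 0.011, -0.002, 0.0]
ft_force: [-9.7, 0.7, 5.8]
gripper_width: -0.0001
finger_force: 4.9
```

{"name": "drive_tool", "arguments": {"deltas": [[-0.2, 0, 0, 0, 0, 0, 0], [-0.2, 0, 0, 0, 0, 0, 0], [0, 0, -0.2, 0, 0, 0, 0], [-0.1, 0.1, -0.2, 0, 0, 0, 40], [-0.2, 0.1, -0.2, 0, 0, 0, 60], [-0.25, 0, 0, 0, 0, 0, 70], [-0.25, 0, 0, 0, 0, 0, 80], [0, 0, 0, 0, 0, 0, 80]]}}

```text
time: 22.7
eef_pos: [0.4362, 0.2125, 0.1406]
ee_rot: [1.0, 0.011, -0.002, 0.001]
ft_force: [-0.2, 0.2, -0.5]
gripper_width: 0.0603
finger_force: 0.0
```

```bash
python3 -c "
from h import *
p,w=cloud('side')
cv2.imwrite('pics/s4.png',cv2.resize(p[110:230,190:350,::-1],(800,600)))
print(p[168,283])
go([.425,.162,.10],94)"
```

```text
[149 119  92]
turn [-1.000e-04  3.000e-04 -5.148e-01] rows 13.1 | shift after turn [-0.3358 -0.1218  0.274 ] rows 1.6
```

View pics/s4.png

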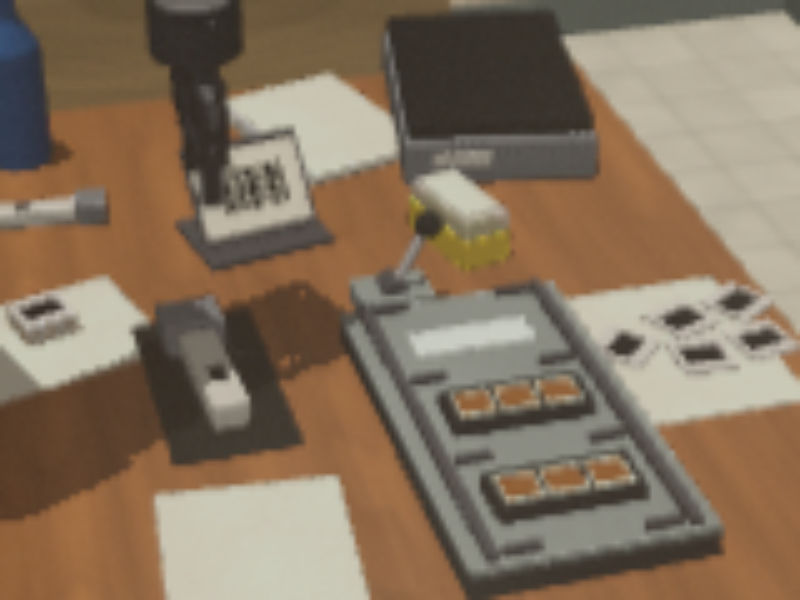

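The crop shows the lever at (428,222), now leaning to +x, and both carriers still centred. Now the reader: rotate, then move over its grip.

{"name": "drive_tool", "arguments": {"deltas": [[0, 0, 0, 0, 0, -0.037, 70], [0, 0, 0, 0, 0, -0.037, 70], [0, 0, 0, 0, 0, -0.037, 70], [0, 0, 0, 0, 0, -0.037, 70], [0, 0, 0, 0, 0, -0.037, 70], [0, 0, 0, 0, 0, -0.037, 70], [0, 0, 0, 0, 0, -0.037, 70], [0, 0, 0, 0, 0, -0.037, 70], [0, 0, 0, 0, 0, -0.037, 70], [0, 0, 0, 0, 0, -0.037, 70]]}}

```text
time: 23.58
eef_pos: [0.4442, 0.2145, 0.141]
ee_rot: [0.828, 0.561, 0.001, 0.0]
ft_force: [1.1, -0.7, -0.1]
gripper_width: 0.0697
finger_force: 0.0
```

{"name": "drive_tool", "arguments": {"deltas": [[0, 0, 0, 0, 0, -0.037, 70], [0, 0, 0, 0, 0, -0.037, 70], [0, 0, 0, 0, 0, -0.037, 70], [0, 0, 0, 0, 0, -0.037, 70], [0, 0, 0, 0, 0, 0, 70], [0, 0, 0, 0, 0, 0, 70]]}}

```text
time: 24.08
eef_pos: [0.4437, 0.2144, 0.141]
ee_rot: [0.68, 0.733, 0.0, 0.0]
ft_force: [-0.4, 0.0, 0.2]
gripper_width: 0.0699
finger_force: 0.0
```

```bash
python3 -c "
from h import *
go([.4244,.1665,-.010],94.6)"
```

```text
turn [ 0.0003 -0.0001 -0.0016] rows 0.0 | shift after turn [-0.3077 -0.1538  1.0064] rows 3.9
```

{"name": "drive_tool", "arguments": {"deltas": [[-0.154, -0.077, 0, 0, 0, 0, 70], [-0.154, -0.077, 0, 0, 0, 0, 70], [0, 0, 0.2, 0, 0, 0, 70], [0, 0, 0.2, 0, 0, 0, 70], [0, 0, 0.2, 0, 0, 0, 70], [0, 0, 0.2, 0, 0, 0, 70], [0, 0, 0.1, 0, 0, 0, 70], [0, 0, 0.07, 0, 0, 0, 70], [0, 0, 0.036, 0, 0, 0, 70], [0, 0, 0, 0, 0, 0, 70]]}}

```text
time: 24.92
eef_pos: [0.4233, 0.1662, -0.0107]
ee_rot: [0.679, 0.734, -0.0, -0.0]
ft_force: [0.4, -0.3, 1.1]
gripper_width: 0.0698
finger_force: 0.0
```

{"name": "drive_tool", "arguments": {"deltas": [[0, 0, 0, 0, 0, 0, 50], [0, 0, 0, 0, 0, 0, 28], [0, 0, 0, 0, 0, 0, 28], [0, 0, 0, 0, 0, 0, 28], [0, 0, 0, 0, 0, 0, 28], [0, 0, 0, 0, 0, 0, 28], [0, 0, 0, 0, 0, 0, 28]]}}

```text
time: 25.5
eef_pos: [0.4242, 0.1666, -0.0088]
ee_rot: [0.679, 0.734, 0.001, 0.001]
ft_force: [-0.6, 0.2, 5.9]
gripper_width: 0.0327
finger_force: 60.2
```

{"name": "drive_tool", "arguments": {"deltas": [[0, 0, -0.1, 0, 0, 0, 28], [0, 0, -0.2, 0, 0, 0, 28], [0, 0, -0.25, 0, 0, 0, 28], [0, 0, -0.25, 0, 0, 0, 28], [0, 0, -0.25, 0, 0, 0, 28], [0, 0, -0.1, 0, 0, 0, 28], [0, 0, 0, 0, 0, 0, 28], [0, 0, 0, 0, 0, 0, 28]]}}

```text
time: 26.17
eef_pos: [0.4237, 0.1664, 0.1635]
ee_rot: [0.679, 0.734, 0.001, 0.001]
ft_force: [0.7, -0.2, -2.0]
gripper_width: 0.0325
finger_force: 60.5
```

```bash
cat > aim.py <<'E'
from h import *
z=np.load("top0.npz"); p0,w0=cloud("top",(z["p"],z["d"]))
def card():
    g=p0.max(2).astype(int); dk=roi(p0.shape,150,245,195,312)&(g<75)
    return dk
az=np.radians(-77.3); el=np.radians(35)
n=np.array([np.cos(el)*np.cos(az),np.cos(el)*np.sin(az),np.sin(el)])
code=np.array([.5105,.4215,.049])
xr=-n; yr=np.cross([0,0,1],xr); yr/=np.linalg.norm(yr); zr=np.cross(xr,yr)
Rr=np.c_[xr,yr,zr]                       # reader axes wanted
Rt=R.from_matrix(np.c_[xr,-yr,-zr])      # tool axes (x same, z opposite)
off=np.array([.005,0,-.0128])            # reader origin in the tool frame
def target(off=off,back=0): # TCP for focus on code, extra distance back
    o=code-Rr@np.array([.160+back,0,.016]); return o-Rt.apply(off)
E
python3 - <<'E'
from aim import *
print("code by crop px",plane("top",[109.6,178.7],.049))
# side view of the card: normal by plane fit
p,w=cloud("side")
s=sensors.state(); print(s["eef_pos"],s["gripper_width"])
m=(np.linalg.norm(w-code,axis=2)<.06)&(p.min(2)>110)&(w[...,2]>.012); q=w[m]; c=q.mean(0); e=np.linalg.svd(q-c)[2]; print("side card",m.sum(),c,e[0],e[2])
m=m|((np.linalg.norm(w-code,axis=2)<.03))
b=(np.linalg.norm(w-code,axis=2)<.035)&(p.max(2)<75); print("side bars",b.sum(),w[b].mean(0),w[b].min(0),w[b].max(0))
dk=card()&(np.linalg.norm(w0-code,axis=2)<.035); print("top bars",dk.sum(),w0[dk].mean(0),w0[dk].min(0),w0[dk].max(0))
print("n",n,"xr",xr,"zr",zr)
go(target(back=.08),Rt=Rt); go(target(),Rt=Rt); print(target(back=.08),target())
# reader now, held level (top)
p,w=cloud("top"); cv2.imwrite("pics/t5.png",cv2.resize(p[120:290,70:270,::-1],(700,595)))
E
```

```text
code by crop px [[0.51270758 0.41954732 0.049     ]]
[0.42275553 0.16602806 0.1621768 ] 0.03259230817737995
side card 155 [0.53446137 0.4245169  0.04843915] [0.14007356 0.6078163  0.78162571] [-0.18201206  0.79176264 -0.58308107]
side bars 8 [0.52129609 0.42606991 0.05156135] [0.51082843 0.4109546  0.03875974] [0.53542389 0.43980815 0.06408822]
top bars 31 [0.50081518 0.41790424 0.0492383 ] [0.48301905 0.40431666 0.03363318] [0.53461968 0.4299109  0.06461787]
n [ 0.18008747 -0.79911112  0.57357644] xr [-0.18008747  0.79911112 -0.57357644] zr [-0.1260986   0.55954363  0.81915204]
turn [-0.0139 -0.1941 -0.0441] rows 5.1 | shift after turn [ 0.0551  0.9451 -0.0692] rows 3.5
turn [-0.0139 -0.1941 -0.0441] rows 5.1 | shift after turn [ 0.5884  0.9451 -0.0692] rows 4.1
[0.55825307 0.20960292 0.16593465] [0.54384607 0.27353181 0.12004853]
```

View pics/t5.png

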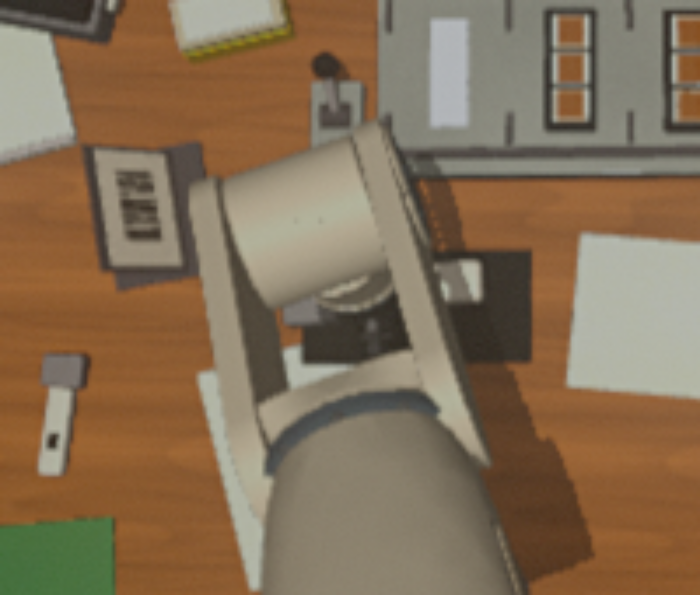

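The crop shows the reader held level under the wrist, the lever still thrown over at (325,65), and both carriers in place. The code centre on the card is at about (143,207). Tilting now.

{"name": "drive_tool", "arguments": {"deltas": [[0, 0, 0, -0.0023, -0.0323, -0.0074, 28], [0, 0, 0, -0.0023, -0.0323, -0.0074, 28], [0, 0, 0, -0.0023, -0.0323, -0.0074, 28], [0, 0, 0, -0.0023, -0.0323, -0.0074, 28], [0, 0, 0, -0.0023, -0.0323, -0.0074, 28], [0, 0, 0, -0.0023, -0.0323, -0.0074, 28], [0, 0, 0, 0, 0, 0, 28], [0, 0, 0, 0, 0, 0, 28]]}}

```text
time: 26.93
eef_pos: [0.4219, 0.1666, 0.1601]
ee_rot: [0.594, 0.746, -0.189, 0.233]
ft_force: [-0.2, 0.6, -2.0]
gripper_width: 0.0327
finger_force: 60.4
```

```bash
sed -i 's/^code=.*/code=np.array([.512,.4205,.049])/' aim.py; python3 -c "
from aim import *
print(sensors.state()['eef_pos'])
go(target(back=.05),Rt=Rt)"
```

```text
[0.42194962 0.16662025 0.16011739]
turn [-0.0007 -0.0002  0.0018] rows 0.0 | shift after turn [ 0.236   0.9577 -0.0725] rows 3.6
```

{"name": "drive_tool", "arguments": {"deltas": [[0.047, 0.19, -0.015, 0, 0, 0, 28], [0.047, 0.19, -0.015, 0, 0, 0, 28], [0.047, 0.19, -0.015, 0, 0, 0, 28], [0.047, 0.19, -0.014, 0, 0, 0, 28], [0.047, 0.19, -0.014, 0, 0, 0.002, 28], [0, 0, 0, 0, 0, 0, 28], [0, 0, 0, 0, 0, 0, 28]]}}

```text
time: 27.52
eef_pos: [0.5553, 0.2309, 0.1505]
ee_rot: [0.599, 0.743, -0.187, 0.234]
ft_force: [0.1, -0.0, -2.3]
gripper_width: 0.0329
finger_force: 60.6
```

```bash
cat > chk.py <<'E'
from aim import *
s=sensors.state(); e=s["eef_pos"]; Re=R.from_quat(s["ee_rot"])
print(e); go(target(back=.0),Rt=Rt)
o=e+Re.apply(off); M=Re.as_matrix()*[1,-1,-1]
f=o+M@[.16,0,.016]; print("pred origin",o.round(4),"focus-code, reader axes mm",(M.T@(f-code)*1000).round(1))
for n in("side","top"):
    p,w=cloud(n); L=(w-o)@M   # reader-frame coordinates
    k=(L[...,0]>-.11)&(L[...,0]<.11)&(abs(L[...,1])<.045)&(L[...,2]>-.03)&(L[...,2]<.06)
    np.savez(f"chk_{n}.npz",p=p,w=w,L=L)
    print(n,k.sum())
    for a,b in((-.11,-.06),(-.06,-.02),(-.02,.03),(.045,.075),(.03,.11)):
        q=L[k&(L[...,0]>a)&(L[...,0]<b)]*1000
        if len(q): print((a,b),len(q),"x",np.percentile(q[:,0],[2,98]).round(),"y",np.percentile(q[:,1],[2,50,98]).round(),"z",np.percentile(q[:,2],[2,25,50,75,98]).round())
E
python3 chk.py
```

```text
[0.55531736 0.23092393 0.15045407]
turn [-0.0006 -0.001  -0.0022] rows 0.1 | shift after turn [ 0.3499 -0.0039  0.0025] rows 1.3
pred origin [0.5529 0.2421 0.1581] focus-code, reader axes mm [-52.6  -2.2   1.1]
side 255
(-0.11, -0.06) 64 x [-91. -60.] y [-18.   2.  14.] z [ 1.  7. 15. 22. 28.]
(-0.06, -0.02) 40 x [-59. -20.] y [-32.  13.  27.] z [ 2.  6. 17. 26. 59.]
(-0.02, 0.03) 97 x [-19.  24.] y [-39.  17.  44.] z [ 1. 17. 39. 52. 59.]
(0.045, 0.075) 22 x [46. 73.] y [-15.  24.  27.] z [ 2.  2. 11. 23. 34.]
(0.03, 0.11) 54 x [32. 76.] y [-18.  23.  27.] z [ 1.  3. 13. 22. 33.]
top 574
(-0.11, -0.06) 146 x [-87. -61.] y [-14.   4.  18.] z [ 4. 15. 25. 27. 31.]
(-0.06, -0.02) 133 x [-57. -20.] y [-15.   6.  19.] z [ 8. 26. 28. 29. 55.]
(-0.02, 0.03) 248 x [-19.  23.] y [-35.  -1.  37.] z [13. 27. 30. 47. 59.]
(0.045, 0.075) 14 x [48. 61.] y [13. 19. 24.] z [31. 33. 34. 35. 37.]
(0.03, 0.11) 47 x [31. 59.] y [-24.  17.  28.] z [12. 26. 32. 35. 38.]
```

The cloud matches the predicted reader pose to about 2 mm. Moving in to the reading distance.

```bash
sed -i 's/^off=.*/off=np.array([.0035,-.001,-.0128])/' aim.py; python3 -c "
from aim import *
go(target(),Rt=Rt)"
```

```text
turn [-0.0007 -0.0006 -0.0018] rows 0.1 | shift after turn [0.3618 0.0137 0.0041] rows 1.3
```

{"name": "drive_tool", "arguments": {"deltas": [[0.12, 0.005, 0, 0, 0, -0.0018, 28], [0.12, 0.005, 0.002, 0, 0, 0, 28], [0.08, 0.004, 0.002, 0, 0, 0, 28], [0.04, 0, 0, 0, 0, 0, 28], [0, 0, 0, 0, 0, 0, 28], [0, 0, 0, 0, 0, 0, 28], [0, 0, 0, 0, 0, 0, 28]]}}

```text
time: 28.2
eef_pos: [0.5469, 0.2752, 0.1199]
ee_rot: [0.595, 0.745, -0.188, 0.235]
ft_force: [0.3, 0.1, -2.5]
gripper_width: 0.0328
finger_force: 60.6
```

```bash
python3 chk.py; python3 - <<'E'
from h import *
p=np.load("chk_side.npz")["p"]; cv2.imwrite("pics/s5.png",cv2.resize(p[110:230,190:350,::-1],(800,600)))
E
```

```text
[0.54686726 0.27522233 0.11985803]
turn [ 0.0001 -0.0002  0.0003] rows 0.0 | shift after turn [-0.0032 -0.0072  0.0077] rows 0.0
pred origin [0.5436 0.285  0.1283] focus-code, reader axes mm [ 0.5 -0.9  1.3]
side 235
(-0.11, -0.06) 61 x [-90. -61.] y [-18.   2.  14.] z [ 1.  6. 14. 21. 28.]
(-0.06, -0.02) 29 x [-56. -20.] y [-31.  12.  22.] z [ 1.  5. 14. 24. 56.]
(-0.02, 0.03) 93 x [-19.  23.] y [-37.  16.  42.] z [ 1. 20. 39. 52. 59.]
(0.045, 0.075) 23 x [46. 74.] y [-20.  22.  26.] z [ 1.  2. 11. 20. 34.]
(0.03, 0.11) 52 x [30. 76.] y [-21.  21.  26.] z [ 2.  3. 13. 23. 33.]
top 549
(-0.11, -0.06) 134 x [-86. -61.] y [-16.   0.  15.] z [ 4. 15. 24. 27. 31.]
(-0.06, -0.02) 129 x [-59. -20.] y [-16.   4.  17.] z [ 8. 26. 28. 30. 44.]
(-0.02, 0.03) 238 x [-19.  26.] y [-35.  -4.  38.] z [14. 27. 30. 45. 59.]
(0.045, 0.075) 19 x [46. 66.] y [10. 17. 25.] z [30. 31. 34. 35. 36.]
(0.03, 0.11) 48 x [33. 65.] y [-28.  12.  26.] z [ 7. 28. 31. 34. 36.]
```

View pics/s5.png

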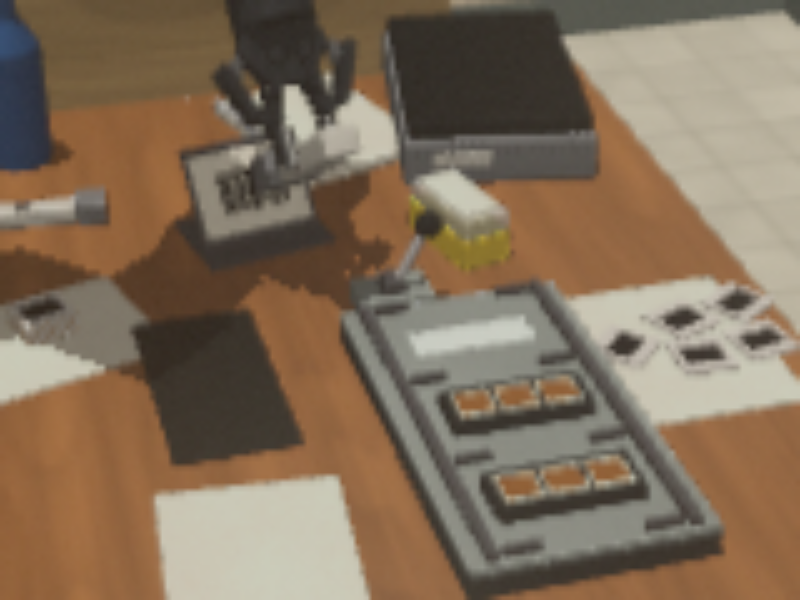

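The crop shows the reader's head at (265,170) facing the card, clear of it, with the carriers and lever unchanged. I'll cross-check the code position from the side camera, using the stored frame.

```bash
python3 - <<'E'
from aim import *
z=np.load("side0.npz"); p,w=cloud("side",(z["p"],z["d"])); g=p.max(2)
b=np.zeros(g.shape,bool); b[138:162,228:256]=1
k=b&(g<95)&(np.linalg.norm(w-code,axis=2)<.04); v,u=np.nonzero(k); print(k.sum(),u.min(),u.max(),v.min(),v.max(),u.mean(),v.mean())
q=w[k]; print((q@np.c_[np.cross([0,0,1],n)/np.cos(el),np.cross(n,np.cross([0,0,1],n)/np.cos(el))]))[:0]
t=np.cross([0,0,1],n); t/=np.linalg.norm(t); up=np.cross(n,t)
for nm,W,K in(("side",w,k),("top",w0,card()&(np.linalg.norm(w0-code,axis=2)<.04))):
    d=W[K]-code; print(nm,K.sum(),[(np.percentile(d@a,[3,50,97])*1000).round(1) for a in(t,up,n)])
c=(np.linalg.norm(w-code,axis=2)<.075)&(p.min(2)>105)&(abs((w-code)@n)<.008); d=w[c]-code; print("side card",[(np.percentile(d@a,[1,99])*1000).round(1) for a in(t,up)],np.median(d@n)*1000)
c=(np.linalg.norm(w0-code,axis=2)<.075)&(p0.min(2)>105)&(abs((w0-code)@n)<.008); d=w0[c]-code; print("top card",[(np.percentile(d@a,[1,99])*1000).round(1) for a in(t,up)],np.median(d@n)*1000)
E
```

```text
22 234 244 143 151 239.36363636363637 146.8181818181818
[[0.61669145 0.22817746]
 [0.59080407 0.22655043]
 [0.61196453 0.22250393]
 [0.61789131 0.22164621]
 [0.59645871 0.22132757]
 [0.61506442 0.21652568]
 [0.56393854 0.22278601]
 [0.59601436 0.21686095]
 [0.61628716 0.21246628]
 [0.57015433 0.21777089]
 [0.58351247 0.21403798]
 [0.59220334 0.21148923]
 [0.59923956 0.21091823]
 [0.61319606 0.20729545]
 [0.56254239 0.21380121]
 [0.56682092 0.21251743]
 [0.58052336 0.20890098]
 [0.59362055 0.20750372]
 [0.58107046 0.2047048 ]
 [0.56596432 0.20363782]
 [0.59579887 0.19691278]
 [0.56777698 0.1973743 ]]Traceback (most recent call last):
  File "<stdin>", line 5, in <module>
TypeError: 'NoneType' object is not subscriptable
```

```bash
python3 - <<'E'
from aim import *
z=np.load("side0.npz"); p,w=cloud("side",(z["p"],z["d"]))
t=np.cross([0,0,1],n); t/=np.linalg.norm(t); up=np.cross(n,t)
for nm,W,P in(("side",w,p),("top",w0,p0)):
    D=W-code; on=(abs(D@n)<.009)&(abs(D@t)<.06)&(abs(D@up)<.07)
    c=on&(P.min(2)>105); k=on&(P.max(2)<95)&(abs(D@t)<.034)&(abs(D@up)<.03)
    for q in(c,k): print(nm,q.sum(),[(np.percentile(D[q]@a,[2,50,98])*1000).round(1) for a in(t,up,n)])
E
```

```text
side 256 [array([-40.3,  12.8,  56.8]), array([-39.1,   5.6,  48.6]), array([-7.5, -0.3,  7.2])]
side 22 [array([-28.8,   1. ,  25.5]), array([-13.8,   2.3,  16.6]), array([-3.9,  1.9,  7.2])]
top 436 [array([-53.6,  -3.4,  52.5]), array([-39.1,   3.4,  39.7]), array([-6.1, -0.9,  4.1])]
top 97 [array([-27.8,   0.8,  33.1]), array([-20.3,   0.9,  17.6]), array([-4.3, -0. ,  4.8])]
```

{"name": "drive_tool", "arguments": {"deltas": [[-0.003, -0.006, 0.006, 0, 0, 0, 28], [0, 0, 0, 0, 0, 0, 28], [0, 0, 0, 0, 0, 0, 28], [0, 0, 0, 0, 0, 0, 28], [0, 0, 0, 0, 0, 0, 28], [0, 0, 0, 0, 0, 0, 28], [0, 0, 0, 0, 0, 0, 28], [0, 0, 0, 0, 0, 0, 28], [0, 0, 0, 0, 0, 0, 28], [0, 0, 0, 0, 0, 0, 28]]}}

```text
time: 29.13
eef_pos: [0.5463, 0.2743, 0.1192]
ee_rot: [0.596, 0.745, -0.188, 0.234]
ft_force: [-0.1, -0.2, -2.9]
gripper_width: 0.033
finger_force: 60.6
```

{"name": "drive_tool", "arguments": {"deltas": [[0, 0, 0, 0, 0, 0, 28], [0, 0, 0, 0, 0, 0, 28], [0, 0, 0, 0, 0, 0, 28], [0, 0, 0, 0, 0, 0, 28], [0, 0, 0, 0, 0, 0, 28], [0, 0, 0, 0, 0, 0, 28], [0, 0, 0, 0, 0, 0, 28], [0, 0, 0, 0, 0, 0, 28], [0, 0, 0, 0, 0, 0, 28], [0, 0, 0, 0, 0, 0, 28]]}}

```text
time: 29.97
eef_pos: [0.5462, 0.2742, 0.1192]
ee_rot: [0.596, 0.745, -0.188, 0.234]
ft_force: [-0.6, -0.4, -2.2]
gripper_width: 0.0328
finger_force: 60.6
```

{"name": "drive_tool", "arguments": {"deltas": [[0, 0, 0, 0, 0, 0, 28], [0, 0, 0, 0, 0, 0, 28], [0, 0, 0, 0, 0, 0, 28], [0, 0, 0, 0, 0, 0, 28], [0, 0, 0, 0, 0, 0, 28], [0, 0, 0, 0, 0, 0, 28], [0, 0, 0, 0, 0, 0, 28], [0, 0, 0, 0, 0, 0, 28], [0, 0, 0, 0, 0, 0, 28], [0, 0, 0, 0, 0, 0, 28]]}}

```text
time: 30.8
eef_pos: [0.5463, 0.2743, 0.1193]
ee_rot: [0.596, 0.745, -0.187, 0.234]
ft_force: [0.2, -0.3, -1.9]
gripper_width: 0.0329
finger_force: 60.6
```

{"name": "drive_tool", "arguments": {"deltas": [[0, 0, 0, 0, 0, 0, 28], [0, 0, 0, 0, 0, 0, 28], [0, 0, 0, 0, 0, 0, 28], [0, 0, 0, 0, 0, 0, 28], [0, 0, 0, 0, 0, 0, 28], [0, 0, 0, 0, 0, 0, 28], [0, 0, 0, 0, 0, 0, 28], [0, 0, 0, 0, 0, 0, 28], [0, 0, 0, 0, 0, 0, 28], [0, 0, 0, 0, 0, 0, 28]]}}

```text
time: 31.63
eef_pos: [0.5463, 0.2743, 0.1193]
ee_rot: [0.596, 0.745, -0.187, 0.234]
ft_force: [-0.4, 0.4, -0.9]
gripper_width: 0.0331
finger_force: 60.6
```

{"name": "drive_tool", "arguments": {"deltas": [[0, 0, 0, 0, 0, 0, 28], [0, 0, 0, 0, 0, 0, 28], [0, 0, 0, 0, 0, 0, 28], [0, 0, 0, 0, 0, 0, 28], [0, 0, 0, 0, 0, 0, 28], [0, 0, 0, 0, 0, 0, 28], [0, 0, 0, 0, 0, 0, 28], [0, 0, 0, 0, 0, 0, 28]]}}

```text
time: 32.3
eef_pos: [0.5462, 0.2742, 0.1193]
ee_rot: [0.596, 0.745, -0.188, 0.234]
ft_force: [0.6, -0.6, -1.8]
gripper_width: 0.0327
finger_force: 60.6
```

```bash
python3 - <<'E'
from aim import *
s=sensors.state(); e=s["eef_pos"]; Re=R.from_quat(s["ee_rot"]); M=Re.as_matrix()*[1,-1,-1]
print("focus err mm",(M.T@(e+Re.apply(off)+M@[.16,0,.016]-code)*1000).round(1))
p,w=cloud("top"); H=w[...,2]
for b in((396,170,442,270),(342,170,388,270)):
    k=roi(p.shape,*b)&(H>.038)&(H<.06); print(pca("top",k,.044))
Rl=R.from_euler("z",94.5,degrees=True)*R.from_euler("x",180,degrees=True)
go(e+[0,0,0],Rt=Rt)
E
```

```text
focus err mm [ 0.1 -0.2  0.3]
('mean', array([654.6, -93.2]), 'mid', array([656.3, -92.4]), 'span', array([121.2,  52. ]), 'yaw', np.float64(-177.4), 516)
('mean', array([652.4,  22.3]), 'mid', array([652.5,  22.4]), 'span', array([117. ,  47.1]), 'yaw', np.float64(-178.6), 514)
turn [ 0.0001 -0.0003  0.0002] rows 0.0 | shift after turn [-0.0001 -0.0003  0.0001] rows 0.0
```

{"name": "drive_tool", "arguments": {"deltas": [[-0.12, 0, 0, 0, 0, 0, 28], [-0.2, 0, 0, 0, 0, 0, 28], [-0.1, -0.15, 0, 0, 0, 0, 28], [0, -0.2, 0, 0, 0, 0, 28], [0, -0.2, 0, 0, 0, 0, 28], [0, -0.2, 0, 0, 0, 0, 28], [0, -0.2, 0, 0, 0, 0, 28], [0, 0, 0, 0, 0, 0, 28]]}}

```text
time: 33.02
eef_pos: [0.414, 0.1896, 0.1557]
ee_rot: [0.595, 0.745, -0.19, 0.234]
ft_force: [0.1, 0.5, -2.3]
gripper_width: 0.0328
finger_force: 60.7
```

{"name": "drive_tool", "arguments": {"deltas": [[0, 0, 0, 0.0023, 0.0323, 0.0074, 28], [0, 0, 0, 0.0023, 0.0323, 0.0074, 28], [0, 0, 0, 0.0023, 0.0323, 0.0074, 28], [0, 0, 0, 0.0023, 0.0323, 0.0074, 28], [0, 0, 0, 0.0023, 0.0323, 0.0074, 28], [0, 0, 0, 0.0023, 0.0323, 0.0074, 28], [0, 0, 0, 0, 0, 0, 28], [0, 0, 0, 0, 0, 0, 28]]}}

```text
time: 33.68
eef_pos: [0.4192, 0.1905, 0.156]
ee_rot: [0.68, 0.733, -0.0, 0.001]
ft_force: [0.5, -0.1, -1.7]
gripper_width: 0.033
finger_force: 60.7
```

```bash
python3 -c "
from aim import *
print(sensors.state()['eef_pos'])
go([.4245,.1650,.02],93)"
```

```text
[0.41922655 0.19045731 0.15598928]
turn [0.0004 0.0006 0.0072] rows 0.2 | shift after turn [-0.1713  0.0262  0.9066] rows 3.4
```

{"name": "drive_tool", "arguments": {"deltas": [[-0.085, 0.013, 0, 0.0004, 0.0006, 0.0072, 28], [-0.086, 0.013, 0, 0, 0, 0, 28], [0, 0, 0.15, 0, 0, 0, 28], [0, 0, 0.22, 0, 0, 0, 28], [0, 0, 0.22, 0, 0, 0, 28], [0, 0, 0.2, 0, 0, 0, 28], [0, 0, 0.117, 0, 0, 0, 28], [0, 0, 0, 0, 0, 0, 28], [0, 0, 0, 0, 0, 0, 28]]}}

```text
time: 34.43
eef_pos: [0.4233, 0.1678, 0.0186]
ee_rot: [0.686, 0.727, -0.001, -0.001]
ft_force: [0.6, -0.3, -1.7]
gripper_width: 0.0331
finger_force: 60.6
```

```bash
python3 -c "
from aim import *
print(sensors.state()['eef_pos'])
go([.4245,.1650,-.008],93)"
```

```text
[0.42331314 0.16784233 0.01863418]
turn [-0.0011  0.0001  0.0019] rows 0.1 | shift after turn [-0.0193  0.0069  0.1776] rows 0.7
```

{"name": "drive_tool", "arguments": {"deltas": [[-0.019, 0.007, 0.08, 0, 0, 0, 28], [0, 0, 0.05, 0, 0, 0, 28], [0, 0, 0.03, 0, 0, 0, 28], [0, 0, 0.012, 0, 0, 0, 28], [0, 0, 0, 0, 0, 0, 28], [0, 0, 0, 0, 0, 0, 28]]}}

```text
time: 34.93
eef_pos: [0.4255, 0.1648, -0.0061]
ee_rot: [0.687, 0.727, 0.001, -0.001]
ft_force: [-0.2, -0.2, -1.4]
gripper_width: 0.0327
finger_force: 60.8
```

{"name": "drive_tool", "arguments": {"deltas": [[0, 0, 0, 0, 0, 0, 50], [0, 0, 0, 0, 0, 0, 70], [0, 0, 0, 0, 0, 0, 70], [0, 0, 0, 0, 0, 0, 70], [0, 0, -0.15, 0, 0, 0, 70], [0, 0, -0.25, 0, 0, 0, 70], [0, 0, -0.25, 0, 0, 0, 70], [0, 0, -0.25, 0, 0, 0, 40], [0, 0, -0.1, 0, 0, 0, 0], [0, 0, 0, 0, 0, 0, 0]]}}

```text
time: 35.77
eef_pos: [0.428, 0.1653, 0.1475]
ee_rot: [0.687, 0.726, 0.004, 0.001]
ft_force: [1.4, -0.7, 0.4]
gripper_width: 0.0349
finger_force: 0.0
```

```bash
python3 -c "
from aim import *
go([.690,.247,.14],1.4);go([.690,.247,.14],93);print(sensors.state()['eef_pos'])
p,w=cloud('top');H=w[...,2]
lb=roi(p.shape,240,195,275,262); k=lb&(H>.065)&(H<.12); print('ball',k.sum(),w[k].mean(0),w[k].max(0))"
```

```text
turn [ 5.000e-04 -2.600e-03  5.099e-01] rows 12.9 | shift after turn [ 1.7594 -0.5016  0.0501] rows 6.7
turn [ 0.002  -0.0013  0.001 ] rows 0.1 | shift after turn [0.4523 1.7727 0.0501] rows 6.7
[0.42800668 0.16533265 0.14751068]
ball 57 [0.63806215 0.24528872 0.08927614] [0.65230826 0.25688766 0.09969384]
```

{"name": "drive_tool", "arguments": {"deltas": [[0.065, 0.15, 0, 0, 0, 0, 0], [0.065, 0.25, 0, 0, 0, 0, 0], [0.065, 0.25, 0, 0, 0, 0, 0], [0.065, 0.25, 0, 0, 0, 0, 0], [0.065, 0.25, 0, 0, 0, 0, 0], [0.065, 0.25, 0, 0, 0, 0, 0], [0.062, 0.25, 0, 0, 0, 0, 0], [0, 0.12, 0, 0, 0, 0, 0], [0, 0, 0, 0, 0, 0, 0], [0, 0, 0, 0, 0, 0, 0]]}}

```text
time: 36.65
eef_pos: [0.686, 0.2463, 0.1403]
ee_rot: [0.687, 0.726, -0.001, -0.002]
ft_force: [-0.4, 0.7, -0.7]
gripper_width: 0.0003
finger_force: 0.0
```

```bash
python3 -c "
from aim import *
go([.694,.247,.055],93);print(sensors.state()['eef_pos'])"
```

```text
turn [-0.0015 -0.0003  0.0009] rows 0.0 | shift after turn [0.0016 0.0536 0.5683] rows 2.1
[0.68597737 0.24633655 0.14025025]
```

{"name": "drive_tool", "arguments": {"deltas": [[0, 0.054, 0, 0, 0, 0, 0], [0, 0, 0.2, 0, 0, 0, 0], [0, 0, 0.2, 0, 0, 0, 0], [0, 0, 0.12, 0, 0, 0, 0], [0, 0, 0.045, 0, 0, 0, 0], [0, 0, 0, 0, 0, 0, 0]]}}

```text
time: 37.15
eef_pos: [0.6928, 0.2468, 0.0564]
ee_rot: [0.687, 0.727, -0.001, -0.002]
ft_force: [0.5, 0.2, 0.1]
gripper_width: 0.0001
finger_force: 0.0
```

{"name": "drive_tool", "arguments": {"deltas": [[0, -0.1, 0, 0, 0, 0, 0], [0, -0.1, 0, 0, 0, 0, 0], [0, -0.1, 0, 0, 0, 0, 0], [0, -0.1, 0, 0, 0, 0, 0], [0, -0.1, 0, 0, 0, 0, 0], [0, -0.06, 0, 0, 0, 0, 0], [0, 0, 0, 0, 0, 0, 0], [0, 0, 0, 0, 0, 0, 0]]}}

```text
time: 37.82
eef_pos: [0.6111, 0.243, 0.0596]
ee_rot: [0.687, 0.727, 0.001, -0.001]
ft_force: [0.5, 0.1, 0.1]
gripper_width: 0.0001
finger_force: 0.0
```

{"name": "drive_tool", "arguments": {"deltas": [[0, -0.03, 0, 0, 0, 0, 0], [0, -0.02, 0, 0, 0, 0, 0], [0, 0, 0, 0, 0, 0, 0], [0, 0, 0, 0, 0, 0, 0]]}}

```text
time: 38.15
eef_pos: [0.6033, 0.2423, 0.0584]
ee_rot: [0.687, 0.727, 0.0, -0.001]
ft_force: [0.3, -0.0, -0.4]
gripper_width: 0.0003
finger_force: 0.0
```

{"name": "drive_tool", "arguments": {"deltas": [[0, -0.03, 0, 0, 0, 0, 0], [0, 0, 0, 0, 0, 0, 0], [0, 0, 0, 0, 0, 0, 0]]}}

```text
time: 38.4
eef_pos: [0.5989, 0.2421, 0.0587]
ee_rot: [0.687, 0.727, 0.0, -0.001]
ft_force: [1.5, 0.0, 0.2]
gripper_width: -0.0
finger_force: 0.4
```

{"name": "drive_tool", "arguments": {"deltas": [[0, -0.02, 0, 0, 0, 0, 0], [0, 0, 0, 0, 0, 0, 0], [0, 0, 0, 0, 0, 0, 0]]}}

```text
time: 38.65
eef_pos: [0.5982, 0.2424, 0.0594]
ee_rot: [0.687, 0.727, 0.002, 0.0]
ft_force: [8.6, -0.7, -3.0]
gripper_width: 0.0003
finger_force: 3.2
```

```bash
python3 -c "
from aim import *
print(sensors.state()['eef_pos'])
for nm in('side','top'):
    p,w=cloud(nm);k=(abs(w[...,1]-.247)<.03)&(w[...,2]>.06)&(w[...,2]<.12)&(w[...,0]>.53)&(w[...,0]<.66);print(nm,k.sum(),w[k].min(0),w[k].max(0))"
```

```text
[0.59824352 0.24237047 0.0594307 ]
side 80 [0.56421529 0.22511566 0.06133025] [0.61320992 0.25567776 0.11878491]Traceback (most recent call last):
  File "<string>", line 5, in <module>
    p,w=cloud(nm);k=(abs(w[...,1]-.247)<.03)&(w[...,2]>.06)&(w[...,2]<.12)&(w[...,0]>.53)&(w[...,0]<.66);print(nm,k.sum(),w[k].min(0),w[k].max(0))
                                                                                                                          ~~~~~~~~^^^
    return umr_minimum(a, axis, None, out, keepdims, initial, where)
ValueError: zero-size array to reduction operation minimum which has no identity
```

At the stop. Retreating and verifying.

{"name": "drive_tool", "arguments": {"deltas": [[0, 0.1, 0, 0, 0, 0, 0], [0, 0.05, -0.1, 0, 0, 0, 0], [0, 0, -0.25, 0, 0, 0, 0], [0, 0, -0.25, 0, 0, 0, 0], [0, 0, -0.25, 0, 0, 0, 0], [-0.15, -0.2, 0, 0, 0, 0, 0], [-0.15, -0.2, 0, 0, 0, 0, 0], [-0.25, -0.1, 0, 0, 0, 0, 0], [-0.27, 0, 0, 0, 0, 0, 0], [-0.27, 0, 0, 0, 0, 0, 0]]}}

```text
time: 39.58
eef_pos: [0.5511, 0.0745, 0.1862]
ee_rot: [0.686, 0.727, 0.0, -0.001]
ft_force: [1.9, -1.0, 0.4]
gripper_width: -0.0003
finger_force: 0.0
```

{"name": "drive_tool", "arguments": {"deltas": [[-0.27, 0, 0, 0, 0, 0, 0], [-0.27, 0, 0, 0, 0, 0, 0], [-0.27, 0, 0, 0, 0, 0, 0], [-0.27, 0, 0, 0, 0, 0, 0], [-0.27, 0, 0, 0, 0, 0, 0], [-0.2, 0, 0, 0, 0, 0, 0], [0, 0, 0, 0, 0, 0, 0], [0, 0, 0, 0, 0, 0, 0]]}}

```text
time: 40.25
eef_pos: [0.5651, -0.158, 0.1852]
ee_rot: [0.688, 0.725, 0.0, -0.001]
ft_force: [0.1, 0.1, -0.5]
gripper_width: -0.0003
finger_force: 0.0
```

```bash
python3 -c "
from aim import *
print(sensors.state()['eef_pos'])
p,w=cloud('top');H=w[...,2]
lb=roi(p.shape,240,195,275,262); k=lb&(H>.065)&(H<.12); print('ball',k.sum(),w[k].mean(0))
for b in((396,170,442,270),(342,170,388,270)):
    k=roi(p.shape,*b)&(H>.038)&(H<.06); print(pca('top',k,.044))
b=roi(p.shape,230,286,362,364)&(H>.018); print('reader',pca('top',b&(H<.05),.034),np.nanpercentile(H[b],[10,50,95]))
cv2.imwrite('pics/t6.png',cv2.resize(p[60:290,90:420,::-1],(800,557)))"
```

```text
[ 0.56511336 -0.15800115  0.18523494]
ball 50 [0.57233329 0.24323533 0.09187924]
('mean', array([660.7, -90. ]), 'mid', array([655. , -89.9]), 'span', array([120.3,  53.3]), 'yaw', np.float64(176.3), 435)
('mean', array([652.4,  22.4]), 'mid', array([652.5,  21.1]), 'span', array([116.9,  50.4]), 'yaw', np.float64(-179.0), 522)
reader ('mean', array([424. , 177.5]), 'mid', array([423.7, 168.3]), 'span', array([164.2,  56.8]), 'yaw', np.float64(-86.7), 622) [0.02821638 0.03403307 0.04246879]
```

View pics/t6.png

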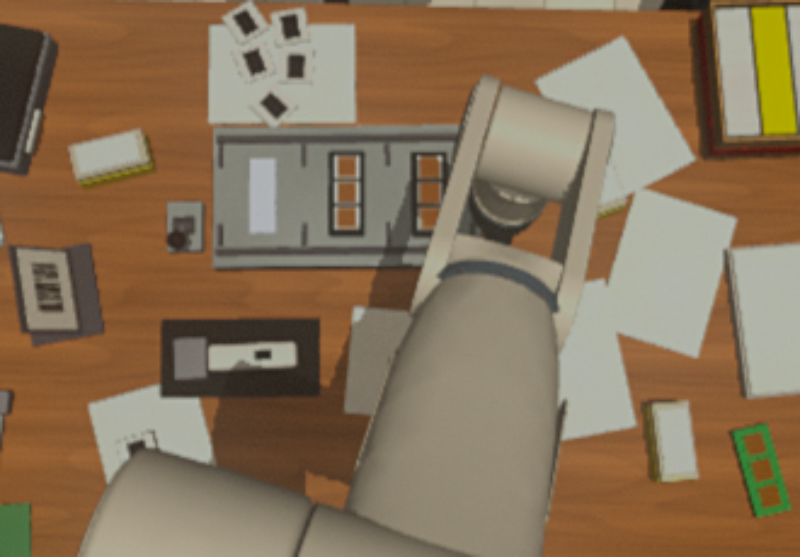

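The picture shows the lever back at its starting lean (180,238), the reader on its mat at (235,356), and the carriers at (346,193) and (430,193). Handing in.

```bash
python3 -c "
from station import job
print(job.close_job())"
```

```text
the job is handed in; nothing more can be done
None
```

The job is handed in: both carriers found on the table are centred over windows 2 and 3 (no third was in sight), the light went on, the code was held for about 4 s within about 1 mm of my camera-measured aim, the reader is back on its mat and the light is off; one early miss pressed the fingertips onto a carrier at about 54 N.

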